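# Fill a jar with big nuts through a funnel

### The arm

A 6-joint arm with a two-finger parallel gripper is mounted at the origin on the work surface. World frame = base frame: x ahead of the robot, y to its left, z up, the work surface at z = 0. Lengths are in m, angles in rad, forces in N, time in s.
With the tool pointing down it reaches from about 0.375 to 0.9 m from the base axis. Payload 3.1 kg.
Tool frame: the origin (TCP) lies at the very end of the fingers, on their centre line; the grasp point (between the pads) lies 19 mm behind it (robot.hold_point_z is the z of the grasp point in the tool frame, in m); z points along the fingers, y is the direction in which the jaws open and shut (so a half turn about z gives the same grasp; the last joint's range is limited). The gripper opens to 87 mm and grips with 3 to 60 N. Pads are 19 mm wide; open, the fingers measure 117 mm over their backs; the gripper's body (75 mm by 190 mm) begins 51 mm behind the grasp point.
Start: joints at [1.091, 0.527, 1.433, -0, 1.181, -0.178], TCP at [0.186, 0.597, 0.223] pointing down, gripper open.
Joint ranges: [-3.08, 3.08], [-0.75, 2.2], [0.22, 2.44], [-1.43, 4.57], [0, 2.65], [-2.85, 2.85]. Speed limits (rad/s): [2.79, 2.79, 3.14, 3.14, 3.14, 3.14].

### API

Orientations are given as a unit quaternion [x, y, z, w].
In Python, from rig import robot, viewer, spotter gives the robot as it stands.
- The arm moves only by the shell command python3 -m crank 'ROWS' [FORCE]. ROWS is text: rows parted by semicolons, each of 7 numbers parted by spaces: the turn, a rotation vector about the tool's x, y, z in units of 5 degrees (1.0 is 5 degrees), then the shift along the tool's x, y, z in units of 40 mm (1.0 is 40 mm), then the gripper's target within -1 to 1 (shut at 1, half-way at 0, fully open at -1). A call has 1 to 5 rows; each row shifts and turns the pose as measured when the row begins, along the tool's axes as they then stand; what a row does not reach is not made up. A row lasts 1/8 s, in which the tool goes at most 62.5 mm and 10.7 degrees, less where a joint would pass 70% of its speed; a pose out of reach is approached as far as the arm can. A call is refused whole if a number of a shift passes 1 or a number of a turn 1, either way. A call with a gripper value outside its range is refused whole. The fingers move at their own pace and stop on an object; FORCE is the grip in N (left out, the last holds). Time passes only in rows, so rows that do not move let the fingers close. It gives the time, the measured TCP pose, the force and the opening at its end, in the units of the state.
- robot.get_obs(): the state, without advancing time (a new reading comes with each control period).
- viewer.camera(name): name is "side" or "top"; returns a dict with "img" (384x512x3 uint8, red, green, blue), "camera_matrix" (3x3 intrinsics, pixels), "distortion" ([k1, k2, p1, p2, k3] as OpenCV has them; the pictures are not rectified), "xyz" and "attitude" of the camera in the world. Camera axes: x right, y down, z forward; pixel columns grow to the right and rows downward; lengths in m; the calibration is good to about 2 mm. A picture is of the moment at which its call begins. There is no depth.
- robot.hand_in(): hands the job in, once; it reports no verdict.
Trained networks look in a picture, given as the dict that the camera call returned (one of the last four; its "shot" number tells which), for a name from the list of things; names that differ only in an ending like _2 or _b are one class to them, and where a whole thing is asked for, a point or a joint stands for the part that bears it (a point fixed in the world has none). Each returns a list of dicts, best first, with "score" (0 to 1); they miss things now and then, are a little off and sometimes report something else, mostly with a low value. They report only what shows in the picture. A call takes as long as a camera call.
- spotter.boxes_of(name, picture): "at" ([x, y, z] in m, in the coordinates of the camera as it stood for that picture, good to about 4 mm: the middle of the surface that is visible of it).
The state is a dict: "time": time; "q": joint angles; "joint_velocities": joint speeds; "joint_torque": joint torques, N m; "position": TCP position; "tool_rot": TCP orientation; "ft_force": force on the tool from outside, world axes, zero at the start; "moment": the same for the moment, N m; "grip_width": finger opening in m.
Only numpy, scipy, OpenCV 4.12 (cv2) and the standard library are available. Lean on these libraries where they do the work, as an engineer would, in place of code of your own. Each camera call takes 0.05 s, during which the arm holds its last target.

### The job

Set the grey funnel in the mouth of the open glass jar and let go of it, then take the scoop by its handle and tip all five big nuts through the funnel into the jar. Stand the empty scoop back upright in the middle of its black mat, leave the funnel in the jar and the jar standing about where it is, and do not push the bottle, bolt, tape or carton about.

Things in the scene. Friction and masses are not known exactly. Their poses are not given: they have to be found in the camera images.
- funnel_mid (a point): Grey plastic jar funnel, loose, standing on its spout: 100 mm high, rim 164 mm across; spout 72 mm outside, 64 inside, 28 long, then a cone to 160 mm across at 88 mm up; wall 4 mm; 0.18 kg. Point on its axis 50 mm above the spout's end; z up the axis, -x towards its tab. Seated, the cone rests on the jar's rim, spout inside, this point about 67 mm above jar_mid.
- funnel_tab (a point): Grip point of the funnel's tab, a plate 12 mm thick, 34 mm wide (along y) rising from the rim on the -x side, leaning outward 25 degrees from the axis; starts facing between the robot and its right. Point mid-plate, 19 mm below its top edge, 98 mm out from the axis, 123 mm above the spout's end; plate free for 24 mm below it. Axes as the funnel's.
- jar_mid (a point): Open clear-glass jar, loose, upright, empty: 92 mm across (96 at the rim), 110 mm high, mouth 86 mm inside, floor 6 mm thick, 0.6 kg. Point on its axis half-way up, 55 mm above its base. z points up.
- scoop_grip (a point): Bare-metal scoop with five big nuts: tray 152 x 84 mm, sides and back 45 mm high, open front. A wooden bar handle lies across above its middle: 14 mm thick (along x), 78 mm long (along y), 24 mm high, clear below. Point at the bar's middle, 101 mm above the underside. -x to the open front, z up. 0.25 kg, with nuts 0.48 kg, balanced below the bar.
- scoop_lip (a point): Middle of the scoop's front lip, where the nuts leave: 82 mm in front (-x) of the bar and 91 mm below it; the last 33 mm of the floor rises 10 degrees to it. Nuts begin to slide out when it is tipped nose-down 25 to 40 degrees; at 50 degrees it empties. Axes as scoop_grip.
- mat_mid (a point): Centre of the top of the thin black rubber mat (190 x 120 x 4 mm, fixed, long side along its x) on which the scoop stands.
- nut1_mid (a point): Centre of big steel hexagon nut 1 of 5, all alike: 26 mm across flats, 15 mm thick, 45 g; lies loose in the scoop. z is the nut's axis.
- nut2_mid (a point): Centre of big steel hexagon nut 2 of 5, all alike: 26 mm across flats, 15 mm thick, 45 g; lies loose in the scoop. z is the nut's axis.
- nut3_mid (a point): Centre of big steel hexagon nut 3 of 5, all alike: 26 mm across flats, 15 mm thick, 45 g; lies loose in the scoop. z is the nut's axis.
- nut4_mid (a point): Centre of big steel hexagon nut 4 of 5, all alike: 26 mm across flats, 15 mm thick, 45 g; lies loose in the scoop. z is the nut's axis.
- nut5_mid (a point): Centre of big steel hexagon nut 5 of 5, all alike: 26 mm across flats, 15 mm thick, 45 g; lies loose in the scoop. z is the nut's axis.
- glue_mid (a point): Bystander: white glue bottle, 40 mm diameter, 110 mm high; point half-way up.
- bolt_mid (a point): Bystander: big bolt standing on its head, 35 mm across, 90 mm high; point half-way up.
- tape_mid (a point): Bystander: roll of tape lying flat, 90 mm across, 40 mm high; point half-way up.
- carton_mid (a point): Bystander: cardboard box 80 x 50 x 45 mm; point at its centre.

How it is judged:
By the outcome, as a careful person would: the job done as asked, in the order asked, and still so for the second after the job is handed in, with the robot touching nothing.
It also fails if it takes over 72 s, if anything falls off the work surface, if the arm or the gripper's body presses on something with over 40 N, if the wrist force passes 120 N, or if a joint passes its speed limit or range.

## Working session

There is one attempt and no reset: what is moved stays moved. The work goes in short steps, Python scripts to look and compute and a shell command to move; the robot and the scene stay as the last step left them, time stands still between calls to the robot, and variables do not carry over. Pictures are saved under pics/ and viewed, and the job is handed in when it is done.

```bash
ls; mkdir -p pics
cat > h.py <<'E'
import numpy as np, cv2
from scipy.spatial.transform import Rotation as R
from rig import robot, viewer, spotter
def shot(cam, name=None):
    p=viewer.camera(cam)
    if name: cv2.imwrite(f'pics/{name}.png', p['img'][:,:,::-1])
    return p
def camR(p):
    a=np.array(p['attitude'],float)
    return R.from_quat(a).as_matrix() if a.size==4 else a.reshape(3,3)
def w(p,at): return camR(p)@np.array(at)+np.array(p['xyz'])
def proj(p,X):
    Rm=camR(p); c=(np.atleast_2d(X)-np.array(p['xyz']))@Rm
    return cv2.projectPoints(c,np.zeros(3),np.zeros(3),np.array(p['camera_matrix']),np.array(p['distortion']))[0][:,0]
def ray(p,uv,z):
    u=cv2.undistortPoints(np.array([[uv]],float),np.array(p['camera_matrix']),np.array(p['distortion']))[0,0]
    d=camR(p)@np.array([u[0],u[1],1]); o=np.array(p['xyz']); return o+d*(z-o[2])/d[2]
E
python3 - <<'E'
from h import *
for c in ['top','side']:
    p=shot(c,c+'0'); print(c,p['xyz'],p['attitude'],np.array(p['camera_matrix']).tolist(),p['distortion'])
    for n in 'funnel_mid funnel_tab jar_mid scoop_grip scoop_lip mat_mid nut1_mid glue_mid bolt_mid tape_mid carton_mid'.split():
        for d in spotter.boxes_of(n,p)[:5 if 'nut' in n else 2]:
            X=w(p,d['at']); print(n,round(d['score'],2),X.round(3),proj(p,X)[0].round())
o=robot.get_obs();print(o, robot.hold_point_z)
E
```

```text
pics
top [0.42203339 0.02356942 0.94145577] [-0.70064787  0.71080632 -0.04571055  0.04192228] [[388.2649708433226, 0.0, 259.71922151811964], [0.0, 388.2649708433226, 189.69892208149258], [0.0, 0.0, 1.0]] [-0.06289497  0.          0.          0.          0.        ]
funnel_mid 0.72 [ 0.665 -0.001  0.072] [267. 132.]
funnel_tab 0.65 [0.664 0.004 0.075] [265. 132.]
jar_mid 0.63 [ 0.546 -0.289  0.052] [391. 182.]
jar_mid 0.47 [0.665 0.003 0.073] [265. 132.]
scoop_grip 0.8 [0.571 0.305 0.014] [141. 178.]
scoop_grip 0.17 [0.628 0.285 0.023] [149. 154.]
scoop_lip 0.86 [0.57  0.303 0.014] [142. 178.]
mat_mid 0.67 [0.525 0.254 0.005] [163. 197.]
glue_mid 0.82 [ 0.655 -0.155  0.067] [333. 136.]
glue_mid 0.27 [ 0.546 -0.291  0.052] [392. 182.]
bolt_mid 0.62 [0.668 0.152 0.044] [202. 135.]
tape_mid 0.76 [0.4   0.147 0.036] [205. 248.]
carton_mid 0.69 [ 0.398 -0.156  0.044] [336. 247.]
side [0.24017947 0.66350333 0.68884443] [-0.18566092  0.87778296 -0.43213237  0.09104231] [[415.051669828591, 0.0, 261.3383340705411], [0.0, 415.051669828591, 193.06471610511736], [0.0, 0.0, 1.0]] [-0.14216678  0. 
[... 748 characters left out ...]
35. 203.]
{'time': 1.2, 'q': array([ 1.09049304e+00,  5.27502637e-01,  1.43270260e+00,  2.03116994e-05,
        1.18142846e+00, -1.78507401e-01]), 'joint_velocities': array([ 0.00227558,  0.00085551, -0.00039415,  0.00024978,  0.00066598,
       -0.00130131]), 'joint_torque': array([-6.06781867e-06, -4.40036237e+01, -1.76981539e+01,  6.34045084e-02,
        5.04849607e-02, -1.45126944e-05]), 'position': array([0.18572791, 0.59673311, 0.22254595]), 'tool_rot': array([ 1.50329743e-01,  9.88635913e-01, -1.63797937e-05, -1.55290614e-05]), 'ft_force': array([-1.10387547, -0.3790244 , -0.05034064]), 'moment': array([ 0.00305619, -0.00392131, -0.04709243]), 'grip_width': 0.0868524385050756} -0.0187
```

Run:
```python
import cv2
for c in ['top0','side0']:
    im=cv2.imread(f'pics/{c}.png'); cv2.imwrite(f'pics/{c}b.png',cv2.resize(im,(800,600),interpolation=cv2.INTER_CUBIC))
```

```text
(no output)
```

View pics/top0b.png

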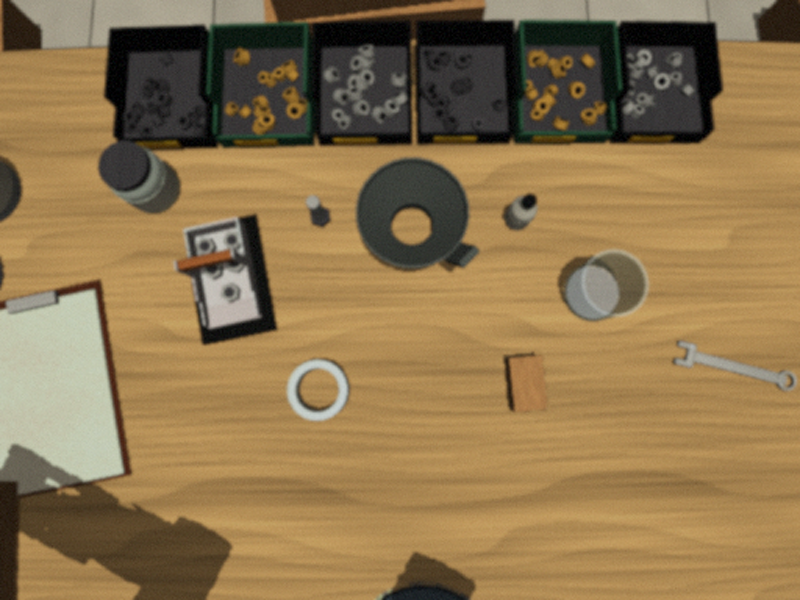

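View pics/side0b.png

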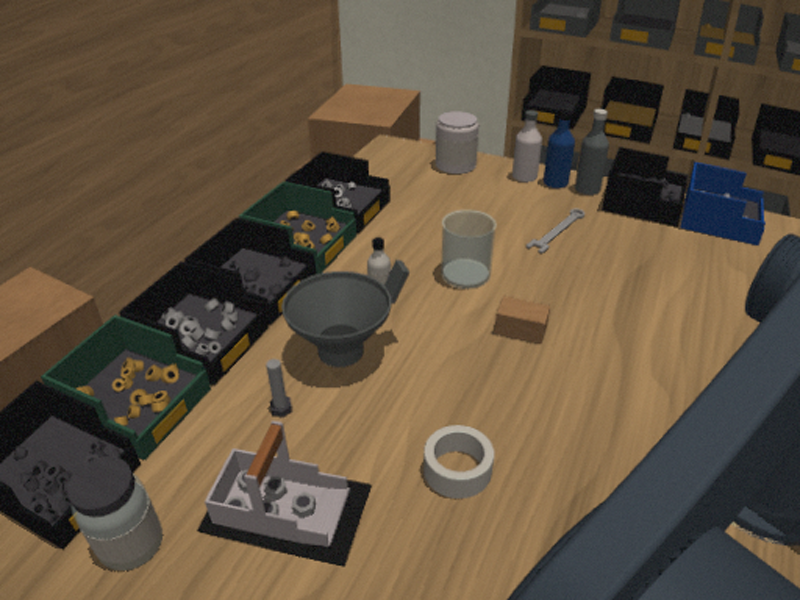

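```bash
cat >> h.py <<'E'
def circ(c,r,n=60):
    t=np.linspace(0,2*np.pi,n); return np.array(c)+np.c_[r*np.cos(t),r*np.sin(t),0*t]
def Rz(a): return R.from_euler('z',a).as_matrix()
def box(c,yaw,L,off=(0,0,0)):
    # outline of top and bottom
    q=np.array([[1,1],[1,-1],[-1,-1],[-1,1],[1,1]])/2
    out=[]
    for s in (-.5,.5):
        P=np.c_[q*np.array(L[:2]),np.full(5,s*L[2])]+np.array(off); out.append(P@Rz(yaw).T+np.array(c))
    return out
def funnel(c,yaw,Rm=None):
    # c = funnel_mid
    M=Rz(yaw) if Rm is None else Rm; c=np.array(c)
    o=[circ([0,0,.05],.082),circ([0,0,.05],.078),circ([0,0,-.022],.036),circ([0,0,-.05],.036),circ([0,0,-.05],.032)]
    s=np.sin(np.radians(25));k=np.cos(np.radians(25))
    u=np.array([-s,0,k]);y=np.array([0,1,0]);g=np.array([-.098,0,.073])
    o.append(np.array([g+u*.019+y*.017,g+u*.019-y*.017,g-u*.024-y*.017,g-u*.024+y*.017,g+u*.019+y*.017]))
    return [P@M.T+c for P in o]
def scoop(c,yaw):
    c=np.array(c,float);M=Rz(yaw)
    o=box(c,yaw,(.014,.078,.024))
    xf=-.082;xb=xf+.152;y=.042
    o.append(np.array([[xf,-y,-.091],[xf,y,-.091],[xb,y,-.101],[xb,-y,-.101],[xf,-y,-.091]])@M.T+c)
    o.append(np.array([[xb,y,-.101],[xb,y,-.056],[xb,-y,-.056],[xb,-y,-.101]])@M.T+c)
    return o
def draw(p,items,name,crop,s):
    x0,y0,x1,y1=crop
    im=cv2.resize(p['img'][y0:y1,x0:x1,::-1].copy(),None,fx=s,fy=s,interpolation=cv2.INTER_CUBIC)
    for P,col in items:
        q=((proj(p,P)-[x0,y0]+.5)*s-.5).round().astype(int)
        cv2.polylines(im,[q.reshape(-1,1,2)],False,col,1,cv2.LINE_AA)
    cv2.imwrite(f'pics/{name}.png',im)
E
cat > ov.py <<'E'
from h import *
import pickle,sys
def models(fc,fy,jc,sc,sy,mc,my):
    it=[(P,(0,255,0)) for P in funnel(fc,fy)]
    it+=[(circ([jc[0],jc[1],z],r),(255,0,0)) for z,r in((.11,.048),(.11,.043),(0,.046))]
    it+=[(P,(0,0,255)) for P in scoop(sc,sy)]
    it+=[(box([mc[0],mc[1],.002],my,(.19,.12,.004))[1],(0,255,255))]
    return it
E
python3 - <<'E'
from h import *
import pickle
T=shot('top');S=shot('side');pickle.dump((T,S),open('s0.pkl','wb'))
k=.64
for n,uv,z in [('rim',(413,214),.1),('jar',(615,283),.11),('jarb',(592,292),0),('tabtop',(464,255),.13),('h1',(177,265),.117),('h2',(240,254),.117),
  ('m1',(275,327),.004),('m2',(203,343),.004),('m3',(256,215),.004)]:
    print(n,ray(T,np.array(uv)*k,z).round(4))
E
```

```text
rim [0.645  0.0063 0.1   ]
jar [ 0.5404 -0.2743  0.11  ]
jarb [ 0.5422 -0.276   0.    ]
tabtop [ 0.5788 -0.0616  0.13  ]
h1 [0.5732 0.3355 0.117 ]
h2 [0.5873 0.2475 0.117 ]
m1 [0.4939 0.2212 0.004 ]
m2 [0.4704 0.3334 0.004 ]
m3 [0.6726 0.254  0.004 ]
```

```bash
cat > fit0.py <<'E'
from ov import *
T,S=pickle.load(open('s0.pkl','rb'))
import sys
a=eval(sys.argv[1])
it=models(*a)
draw(T,it,sys.argv[2]+'t',(100,80,430,240),2.4)
draw(S,it,sys.argv[2]+'s',(110,120,340,370),2.4)
E
python3 fit0.py '([.645,.006,.05],.80,[.541,-.275],[.58,.2915,.105],.17,[.5715,.2937],.18)' f1
```

```text
(no output)
```

View pics/f1t.png

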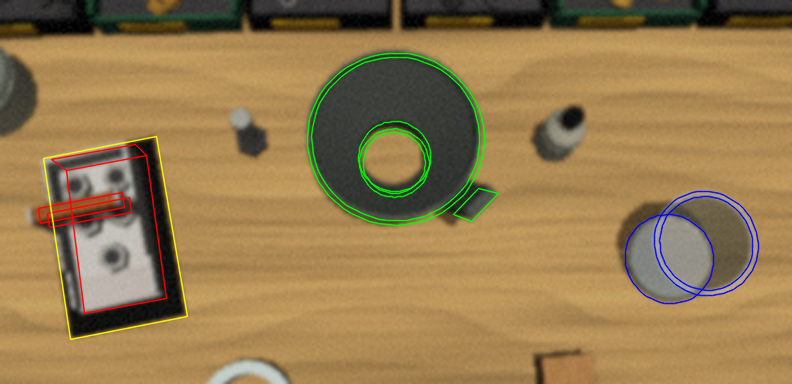

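View pics/f1s.png

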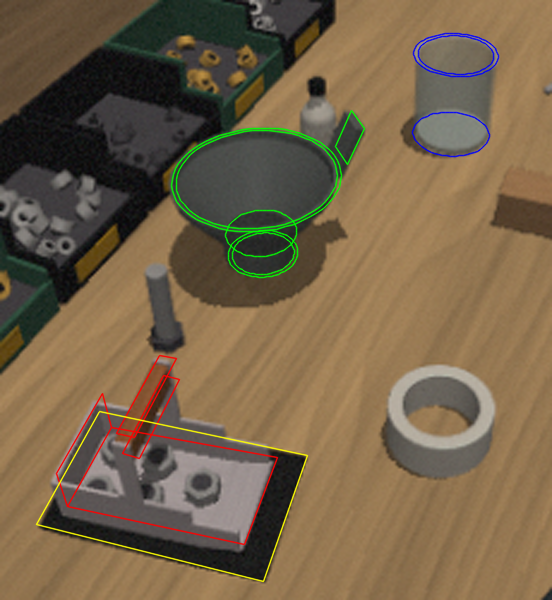

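```bash
cat > fs.py <<'E'
from ov import *
T,S=pickle.load(open('s0.pkl','rb'))
a=eval(sys.argv[1])
it=[(P,(0,0,255)) for P in scoop(*a)]
draw(T,it,sys.argv[2]+'t',(110,130,190,225),6)
draw(S,it,sys.argv[2]+'s',(120,260,240,370),6)
a=cv2.imread(f'pics/{sys.argv[2]}t.png');b=cv2.imread(f'pics/{sys.argv[2]}s.png')
h=max(a.shape[0],b.shape[0]);c=np.zeros((h,a.shape[1]+b.shape[1],3),np.uint8);c[:a.shape[0],:a.shape[1]]=a;c[:b.shape[0],a.shape[1]:]=b
cv2.imwrite(f'pics/{sys.argv[2]}.png',cv2.resize(c,(800,int(h*800/c.shape[1])),interpolation=cv2.INTER_AREA))
E
python3 fs.py '([.577,.299,.105],.17)' s1
```

```text
(no output)
```

View pics/s1.png

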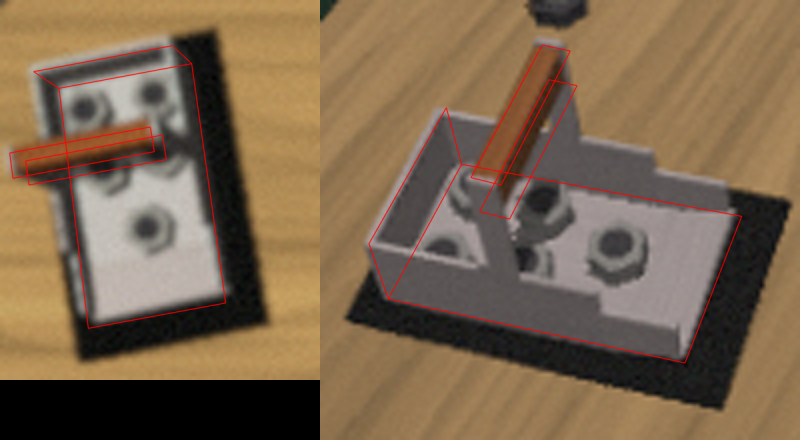

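```bash
cat > plan.py <<'E'
from h import *
from scipy.spatial.transform import Slerp
HZ=.0187
def hold(g,M): return np.array(g)+HZ*M[:,2]
def tabpose(fc,yaw,tilt=25):
    M=Rz(yaw);s,k=np.sin(np.radians(tilt)),np.cos(np.radians(tilt))
    g=M@np.array([-.098,0,.073])+np.array(fc)
    Rt=M@np.array([[0,1,0],[k,0,s],[s,0,-k]]).T
    return hold(g,Rt),Rt
def scooppose(gr,yaw,tip=0):
    # tip = nose down deg
    M=Rz(yaw)@R.from_euler('y',-tip,degrees=True).as_matrix()
    Rt=M@np.array([[0,1,0],[1,0,0],[0,0,-1]]).T
    return hold(gr,Rt),Rt
def lip2grip(lip,yaw,tip):
    M=Rz(yaw)@R.from_euler('y',-tip,degrees=True).as_matrix()
    return np.array(lip)-M@np.array([-.082,0,-.091])
def plan(tp,Rt,n=None,g=-1,frac=1.0,step=.9):
    o=robot.get_obs();p0=np.array(o['position']);R0=R.from_quat(o['tool_rot']);R1=R.from_matrix(Rt)
    rv=(R0.inv()*R1).as_rotvec(degrees=True); dl=R0.inv().apply(tp-p0)
    print('t',round(o['time'],2),'pos',p0.round(4),'q',np.round(o['q'],2),'w',round(o['grip_width'],4),'F',np.round(o['ft_force'],1))
    print('err mm world',((tp-p0)*1000).round(1),'rot deg tool',rv.round(2))
    m=max(np.abs(rv).max()/5/step,np.linalg.norm(dl)/.04/step,1)
    if n is None: n=int(np.ceil(m))
    sl=Slerp([0,1],R.concatenate([R0,R1])); rows=[]
    for i in range(n):
        a,b=sl(i/n),sl((i+1)/n)
        r=np.r_[(a.inv()*b).as_rotvec(degrees=True)/5,a.inv().apply((tp-p0)/n)/.04]
        rows.append(' '.join(f'{x:.2f}'.replace('-0.00','0.00') for x in r)+f' {g}')
    for i in range(0,n,5): print('; '.join(rows[i:i+5]))
E
python3 - <<'E'
from plan import *
P,Rt=tabpose([.645,.006,.05],.8)
print(P.round(4)); 
P2=P-Rt[:,2]*.12
print(P2)
plan(P2+[0,0,.02],Rt)
E
```

```text
[ 0.5822 -0.0586  0.1061]
[ 0.54689587 -0.09501179  0.21480898]
t 1.3 pos [0.1857 0.5967 0.2225] q [ 1.09  0.53  1.43  0.    1.18 -0.18] w 0.0869 F [-0.2 -0.6 -0. ]
err mm world [ 361.2 -691.8   12.3] rot deg tool [-24.54  -5.86  26.44]
-0.22 -0.05 0.24 -0.63 -0.63 -0.01 -1; -0.22 -0.05 0.24 -0.64 -0.61 -0.02 -1; -0.22 -0.05 0.24 -0.65 -0.60 -0.03 -1; -0.22 -0.05 0.24 -0.66 -0.59 -0.04 -1; -0.22 -0.05 0.24 -0.68 -0.57 -0.05 -1
-0.22 -0.05 0.24 -0.69 -0.56 -0.06 -1; -0.22 -0.05 0.24 -0.70 -0.54 -0.06 -1; -0.22 -0.05 0.24 -0.71 -0.52 -0.07 -1; -0.22 -0.05 0.24 -0.72 -0.51 -0.08 -1; -0.22 -0.05 0.24 -0.73 -0.49 -0.08 -1
-0.22 -0.05 0.24 -0.74 -0.47 -0.09 -1; -0.22 -0.05 0.24 -0.75 -0.46 -0.10 -1; -0.22 -0.05 0.24 -0.76 -0.44 -0.10 -1; -0.22 -0.05 0.24 -0.77 -0.42 -0.11 -1; -0.22 -0.05 0.24 -0.78 -0.40 -0.11 -1
-0.22 -0.05 0.24 -0.79 -0.38 -0.11 -1; -0.22 -0.05 0.24 -0.80 -0.36 -0.12 -1; -0.22 -0.05 0.24 -0.81 -0.34 -0.12 -1; -0.22 -0.05 0.24 -0.82 -0.33 -0.12 -1; -0.22 -0.05 0.24 -0.82 -0.31 -0.13 -1
-0.22 -0.05 0.24 -0.83 -0.29 -0.13 -1; -0.22 -0.05 0.24 -0.84 -0.27 -0.13 -1
```

```bash
python3 -m crank '-0.2 0 0.25 -0.65 -0.6 -0.1 -1; -0.2 0 0.25 -0.65 -0.6 -0.1 -1; -0.2 0 0.25 -0.65 -0.6 -0.05 -1; -0.2 -0.05 0.25 -0.65 -0.6 -0.05 -1; -0.2 -0.05 0.25 -0.7 -0.55 -0.05 -1'
python3 -m crank '-0.2 -0.05 0.25 -0.7 -0.55 -0.05 -1; -0.2 -0.05 0.25 -0.7 -0.55 -0.05 -1; -0.2 -0.05 0.25 -0.7 -0.55 -0.05 -1; -0.2 -0.05 0.25 -0.7 -0.5 -0.1 -1; -0.2 -0.05 0.25 -0.7 -0.5 -0.1 -1'
python3 - <<'E'
from plan import *
P,Rt=tabpose([.645,.006,.05],.8)
plan(P-Rt[:,2]*.10+[0,0,.0],Rt)
E
```

```text
time: 1.92
position: [0.2717, 0.4394, 0.2327]
tool_rot: [0.203, 0.978, 0.045, 0.012]
ft_force: [0.5, 0.5, -0.1]
grip_width: 0.087
time: 2.55
position: [0.3536, 0.2771, 0.2357]
tool_rot: [0.257, 0.962, 0.089, 0.032]
ft_force: [0.3, -0.2, -0.2]
grip_width: 0.087
t 2.55 pos [0.3536 0.2771 0.2357] q [ 0.34  0.2   1.96  0.15  0.83 -0.81] w 0.087 F [ 0.3 -0.2 -0.2]
err mm world [ 199.2 -366.   -39. ] rot deg tool [-14.02  -3.54  13.77]
-0.23 -0.06 0.23 -0.74 -0.46 0.01 -1; -0.23 -0.06 0.23 -0.75 -0.45 0.00 -1; -0.23 -0.06 0.23 -0.76 -0.43 0.00 -1; -0.23 -0.06 0.23 -0.77 -0.42 -0.01 -1; -0.23 -0.06 0.23 -0.77 -0.40 -0.01 -1
-0.23 -0.06 0.23 -0.78 -0.39 -0.02 -1; -0.23 -0.06 0.23 -0.79 -0.37 -0.02 -1; -0.23 -0.06 0.23 -0.80 -0.35 -0.02 -1; -0.23 -0.06 0.23 -0.80 -0.34 -0.03 -1; -0.23 -0.06 0.23 -0.81 -0.32 -0.03 -1
-0.23 -0.06 0.23 -0.82 -0.30 -0.03 -1; -0.23 -0.06 0.23 -0.82 -0.29 -0.03 -1
```

```bash
python3 -m crank '-0.25 -0.05 0.25 -0.85 -0.5 0 -1; -0.25 -0.05 0.25 -0.85 -0.5 0 -1; -0.25 -0.05 0.25 -0.85 -0.5 0 -1; -0.25 -0.05 0.25 -0.9 -0.45 0 -1; -0.25 -0.05 0.25 -0.9 -0.45 0 -1'
python3 -m crank '-0.25 -0.05 0.25 -0.9 -0.4 0 -1; -0.25 -0.05 0.25 -0.9 -0.4 0 -1; -0.25 -0.05 0.25 -0.9 -0.4 0 -1; -0.25 -0.05 0.25 -0.9 -0.35 0 -1; -0.25 -0.05 0.25 -0.9 -0.35 0 -1'
python3 - <<'E'
from plan import *
P,Rt=tabpose([.645,.006,.05],.8)
plan(P-Rt[:,2]*.08+[0,0,.0],Rt)
E
```

```text
time: 3.18
position: [0.4543, 0.0987, 0.2182]
tool_rot: [0.309, 0.939, 0.143, 0.055]
ft_force: [-0.1, 0.3, -0.0]
grip_width: 0.0868
time: 3.8
position: [0.5531, -0.078, 0.1946]
tool_rot: [0.359, 0.909, 0.195, 0.078]
ft_force: [-0.4, 0.3, -0.3]
grip_width: 0.0869
t 3.8 pos [ 0.5531 -0.078   0.1946] q [-0.57  0.44  1.81  0.54  0.89 -1.74] w 0.0869 F [-0.4  0.3 -0.3]
err mm world [  5.6  -4.9 -16.1] rot deg tool [-0.79 -0.37  0.94]
-0.16 -0.07 0.19 -0.19 -0.16 0.37 -1
```

```bash
python3 -m crank '-0.15 -0.05 0.2 -0.2 -0.15 0.35 -1; 0 0 0 0 0 0.5 -1; 0 0 0 0 0 0.5 -1; 0 0 0 0 0 0.3 -1'
python3 - <<'E'
from plan import *
P,Rt=tabpose([.645,.006,.05],.8)
plan(P,Rt)
E
```

```text
time: 4.3
position: [0.5751, -0.0688, 0.1294]
tool_rot: [0.369, 0.904, 0.201, 0.08]
ft_force: [0.1, -1.1, 0.1]
grip_width: 0.0866
t 4.3 pos [ 0.5751 -0.0688  0.1294] q [-0.54  0.57  1.82  0.64  0.76 -1.81] w 0.0866 F [ 0.1 -1.1  0.1]
err mm world [  7.2  10.2 -23.3] rot deg tool [-0.01 -0.04 -0.3 ]
0.00 -0.01 -0.06 0.05 0.03 0.66 -1
```

```bash
python3 -m crank '0 0 0 0.05 0.05 0.4 -1; 0 0 0 0 0 0.3 -1; 0 0 0 0 0 0.05 -1'
python3 - <<'E'
from plan import *
P,Rt=tabpose([.645,.006,.05],.8)
plan(P,Rt)
T=shot('top');S=shot('side')
draw(T,[],'g1t',(230,90,430,220),4);draw(S,[],'g1s',(160,120,330,260),4)
E
```

```text
time: 4.68
position: [0.5833, -0.0542, 0.1008]
tool_rot: [0.369, 0.904, 0.201, 0.079]
ft_force: [0.1, 0.2, -0.3]
grip_width: 0.087
t 4.67 pos [ 0.5833 -0.0542  0.1008] q [-0.51  0.62  1.83  0.69  0.7  -1.84] w 0.087 F [ 0.1  0.2 -0.3]
err mm world [-1.  -4.4  5.2] rot deg tool [-0.03 -0.21 -0.25]
-0.01 -0.04 -0.05 -0.06 -0.03 -0.16 -1
```

View pics/g1s.png

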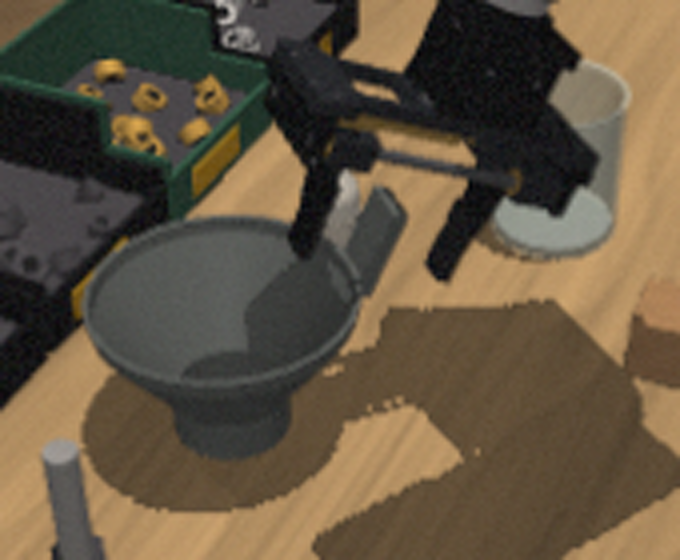

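View pics/g1t.png

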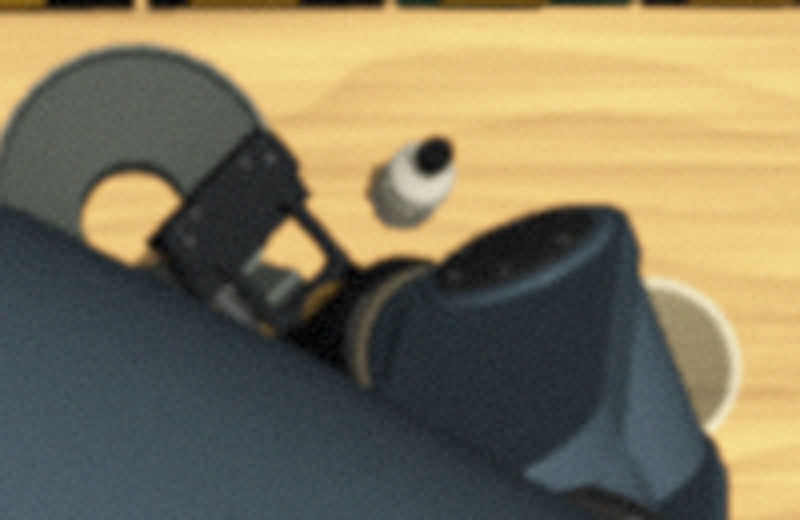

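```bash
python3 -m crank '0 0 0 -0.05 -0.05 -0.15 -1; 0 0 0 0 0 0 0.5; 0 0 0 0 0 0 1; 0 0 0 0 0 0 1; 0 0 0 0 0 0 1' 45
python3 -m crank '0 0 0 0 0 0 1; 0 0 0 0 0 0 1'
python3 - <<'E'
from plan import *
P,Rt=tabpose([.645,.006,.05],.8)
plan(P,Rt)
E
```

```text
time: 5.4
position: [0.5826, -0.061, 0.1081]
tool_rot: [0.369, 0.904, 0.201, 0.082]
ft_force: [-0.7, 0.4, -0.1]
grip_width: 0.0548
time: 5.65
position: [0.5825, -0.0609, 0.108]
tool_rot: [0.369, 0.904, 0.201, 0.082]
ft_force: [0.1, -0.1, -0.2]
grip_width: 0.0349
t 5.65 pos [ 0.5825 -0.0609  0.108 ] q [-0.52  0.61  1.83  0.68  0.71 -1.84] w 0.0349 F [ 0.1 -0.1 -0.2]
err mm world [-0.3  2.3 -2. ] rot deg tool [ 0.04  0.06 -0.24]
0.01 0.01 -0.05 0.04 0.01 0.06 -1
```

```bash
python3 -m crank '0 0 0 0 0 0 1; 0 0 0 0 0 0 1; 0 0 0 0 0 0 1; 0 0 0 0 0 0 1'
python3 - <<'E'
from plan import *
P,Rt=tabpose([.645,.006,.05],.8)
plan(P,Rt)
print('lift')
P,Rt=tabpose([.645,.006,.09],.8)
plan(P,Rt,g=1,step=.7)
E
```

```text
time: 6.15
position: [0.5833, -0.0602, 0.1087]
tool_rot: [0.369, 0.903, 0.202, 0.082]
ft_force: [0.8, 0.8, 1.4]
grip_width: 0.0117
t 6.15 pos [ 0.5833 -0.0602  0.1087] q [-0.52  0.61  1.83  0.68  0.71 -1.84] w 0.0117 F [0.8 0.8 1.4]
err mm world [-1.   1.5 -2.6] rot deg tool [ 0.17  0.05 -0.28]
0.03 0.01 -0.06 0.05 -0.02 0.06 -1
lift
t 6.15 pos [ 0.5833 -0.0602  0.1087] q [-0.52  0.61  1.83  0.68  0.71 -1.84] w 0.0117 F [0.8 0.8 1.4]
err mm world [-1.   1.5 37.4] rot deg tool [ 0.17  0.05 -0.28]
0.02 0.00 -0.03 0.02 0.20 -0.42 1; 0.02 0.00 -0.03 0.02 0.20 -0.42 1
```

Gripped at 11.7 mm (plate 12 mm). Lift straight up.

```bash
python3 -m crank '0 0 0 0 0.15 -0.3 1; 0 0 0 0 0.2 -0.4 1; 0 0 0 0 0.2 -0.45 1; 0 0 0 0 0.2 -0.45 1; 0 0 0 0 0.2 -0.45 1'
python3 -m crank '0 0 0 0 0.2 -0.45 1; 0 0 0 0 0.2 -0.45 1; 0 0 0 0 0.2 -0.45 1; 0 0 0 0 0 0 1'
python3 - <<'E'
from plan import *
P,Rt=tabpose([.541,-.275,.20],.8)
plan(P,Rt,g=1,step=.7)
T=shot('top');S=shot('side')
draw(T,[],'g2t',(230,90,430,220),4);draw(S,[],'g2s',(160,100,330,240),4)
E
```

```text
time: 6.78
position: [0.5792, -0.0609, 0.2]
tool_rot: [0.369, 0.905, 0.199, 0.078]
ft_force: [-0.1, 0.6, -2.7]
grip_width: 0.0119
time: 7.28
position: [0.5765, -0.0628, 0.2629]
tool_rot: [0.368, 0.906, 0.195, 0.078]
ft_force: [0.6, -0.9, -2.4]
grip_width: 0.0121
t 7.28 pos [ 0.5765 -0.0628  0.2629] q [-0.52  0.36  1.69  0.48  1.03 -1.56] w 0.0121 F [ 0.6 -0.9 -2.4]
err mm world [ -98.3 -276.9   -6.8] rot deg tool [-0.74 -0.1  -0.12]
-0.01 0.00 0.00 -0.28 -0.56 -0.24 1; -0.01 0.00 0.00 -0.28 -0.56 -0.24 1; -0.01 0.00 0.00 -0.28 -0.56 -0.24 1; -0.01 0.00 0.00 -0.28 -0.56 -0.24 1; -0.01 0.00 0.00 -0.28 -0.56 -0.24 1
-0.01 0.00 0.00 -0.28 -0.56 -0.24 1; -0.01 0.00 0.00 -0.28 -0.56 -0.24 1; -0.01 0.00 0.00 -0.28 -0.56 -0.24 1; -0.01 0.00 0.00 -0.28 -0.56 -0.24 1; -0.01 0.00 0.00 -0.28 -0.56 -0.24 1
-0.01 0.00 0.00 -0.28 -0.56 -0.24 1
```

View pics/g2s.png

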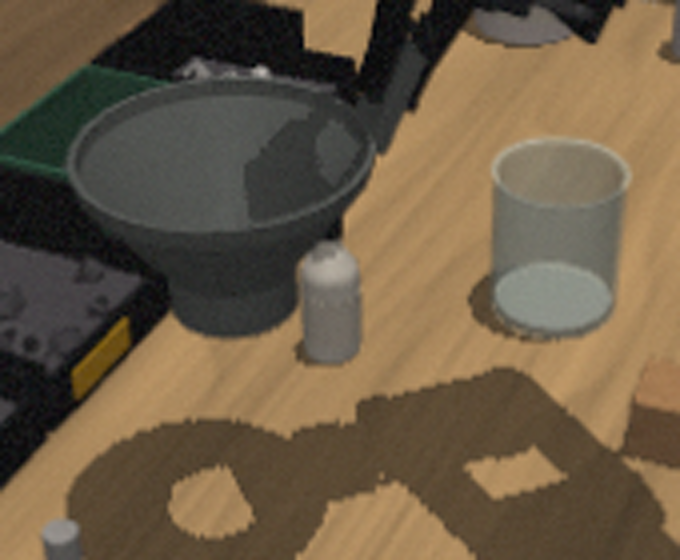

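```bash
python3 -m crank '0 0 0 -0.3 -0.6 -0.25 1; 0 0 0 -0.3 -0.6 -0.25 1; 0 0 0 -0.3 -0.6 -0.25 1; 0 0 0 -0.3 -0.6 -0.25 1; 0 0 0 -0.3 -0.6 -0.25 1'
python3 -m crank '0 0 0 -0.3 -0.6 -0.25 1; 0 0 0 -0.3 -0.6 -0.25 1; 0 0 0 -0.3 -0.6 -0.25 1; 0 0 0 -0.3 -0.5 -0.25 1; 0 0 0 -0.2 -0.4 -0.2 1'
python3 - <<'E'
from plan import *
P,Rt=tabpose([.541,-.275,.20],.8)
plan(P,Rt,g=1,step=.7)
E
```

```text
time: 8.0
position: [0.5227, -0.1968, 0.2501]
tool_rot: [0.368, 0.906, 0.196, 0.069]
ft_force: [0.5, -0.4, -2.3]
grip_width: 0.0114
time: 8.62
position: [0.4763, -0.3242, 0.2425]
tool_rot: [0.37, 0.906, 0.197, 0.064]
ft_force: [0.3, 0.1, -1.6]
grip_width: 0.0117
t 8.62 pos [ 0.4763 -0.3242  0.2425] q [-1.01  0.47  1.56  0.42  1.27 -1.96] w 0.0117 F [ 0.3  0.1 -1.6]
err mm world [  1.9 -15.4  13.6] rot deg tool [-1.17 -1.64 -0.58]
-0.23 -0.33 -0.12 -0.29 -0.08 -0.42 1
```

```bash
python3 -m crank '-0.25 -0.3 -0.1 -0.3 -0.05 -0.35 1; 0 0 0 0 0 0 1; 0 0 0 0 0 0 1'
cat > vf.py <<'E'
from plan import *
import sys
# funnel pose from tool, assuming nominal grasp
def fun(yaw0=.8,tilt=25):
    o=robot.get_obs();Rt=R.from_quat(o['tool_rot']).as_matrix();p=np.array(o['position'])
    s,k=np.sin(np.radians(tilt)),np.cos(np.radians(tilt))
    B=np.array([[0,1,0],[k,0,s],[s,0,-k]]).T
    M=Rt@B.T; g=p-HZ*Rt[:,2]; return g-M@np.array([-.098,0,.073]),M
if __name__=='__main__':
    c,M=fun();print('funnel mid',c.round(4),'axis tilt',np.degrees(M[:2,2]).round(2))
    it=[(P,(0,255,0)) for P in funnel(c,0,M)]+[(circ([.541,-.275,z],r),(255,0,0)) for z,r in((.11,.048),(.11,.043),(0,.046))]
    T=shot('top');S=shot('side')
    draw(T,it,sys.argv[1]+'t',(310,100,460,230),4);draw(S,it,sys.argv[1]+'s',(230,70,360,190),4)
    P,Rt=tabpose([.541,-.275,.20],.8);plan(P,Rt,g=1)
E
python3 vf.py v1
```

```text
time: 9.0
position: [0.4802, -0.3395, 0.2548]
tool_rot: [0.368, 0.904, 0.203, 0.082]
ft_force: [0.0, 0.0, -2.1]
grip_width: 0.0116
funnel mid [ 0.5431 -0.2747  0.1991] axis tilt [-0.09 -0.22]
t 9.1 pos [ 0.4804 -0.3395  0.2549] q [-1.03  0.47  1.54  0.44  1.29 -1.99] w 0.0119 F [-0.1  0.4 -2.1]
err mm world [-2.1 -0.1  1.2] rot deg tool [ 0.21 -0.02 -0.09]
0.04 0.00 -0.02 0.04 -0.02 -0.04 1
```

View pics/v1t.png

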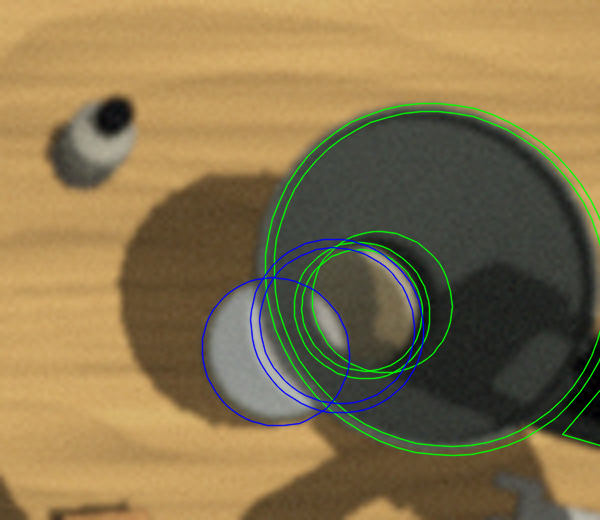

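View pics/v1s.png

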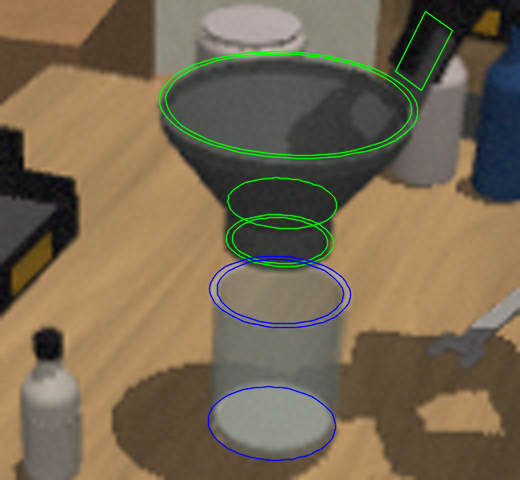

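Run:
```python
from plan import *
P,Rt=tabpose([.541,-.279,.135],.8);plan(P,Rt,g=1,n=6)
```

```text
t 9.1 pos [ 0.4804 -0.3395  0.2549] q [-1.03  0.47  1.54  0.44  1.29 -1.99] w 0.0119 F [-0.1  0.4 -2.1]
err mm world [ -2.1  -4.1 -63.8] rot deg tool [ 0.21 -0.02 -0.09]
0.01 0.00 0.00 -0.01 -0.13 0.23 1; 0.01 0.00 0.00 -0.01 -0.13 0.23 1; 0.01 0.00 0.00 -0.01 -0.13 0.23 1; 0.01 0.00 0.00 -0.01 -0.13 0.23 1; 0.01 0.00 0.00 -0.01 -0.13 0.23 1
0.01 0.00 0.00 -0.01 -0.13 0.23 1
```

```bash
python3 -m crank '0 0 0 -0.05 -0.1 0 1; 0 0 0 0 -0.1 0.25 1; 0 0 0 0 -0.1 0.25 1; 0 0 0 0 -0.1 0.25 1; 0 0 0 0 -0.1 0.2 1'
python3 -m crank '0 0 0 0 -0.1 0.2 1; 0 0 0 0 -0.1 0.1 1; 0 0 0 0 0 0 1'
python3 - <<'E'
import vf
from plan import *
c,M=vf.fun();print(c,M[:2,2])
P,Rt=tabpose([.541,-.279,.122],.8);plan(P,Rt,g=1,n=4)
E
```

```text
time: 9.72
position: [0.4807, -0.3405, 0.2089]
tool_rot: [0.367, 0.904, 0.203, 0.081]
ft_force: [0.3, -0.2, -1.8]
grip_width: 0.0114
time: 10.1
position: [0.4788, -0.3418, 0.1924]
tool_rot: [0.367, 0.904, 0.203, 0.08]
ft_force: [0.0, -0.1, -1.9]
grip_width: 0.0118
[ 0.5415555  -0.2767939   0.13672499] [-5.97230132e-06 -5.95138915e-03]
t 10.1 pos [ 0.4788 -0.3418  0.1924] q [-1.03  0.55  1.59  0.46  1.17 -2.05] w 0.0118 F [ 0.  -0.1 -1.9]
err mm world [ -0.6  -1.8 -14.3] rot deg tool [ 0.24 -0.23 -0.06]
0.01 -0.01 0.00 -0.01 -0.05 0.08 1; 0.01 -0.01 0.00 -0.01 -0.05 0.08 1; 0.01 -0.01 0.00 -0.01 -0.05 0.08 1; 0.01 -0.01 0.00 -0.01 -0.05 0.08 1
```

```bash
python3 -m crank '0 0 0 0 -0.05 0.1 1; 0 0 0 0 -0.05 0.1 1; 0 0 0 0 -0.05 0.1 1; 0 0 0 0 0 0 1'
python3 vf.py v2
```

```text
time: 10.6
position: [0.4788, -0.3422, 0.1804]
tool_rot: [0.366, 0.904, 0.204, 0.081]
ft_force: [-3.6, -0.3, 3.1]
grip_width: 0.0116
funnel mid [ 0.5416 -0.2771  0.1249] axis tilt [-0.14 -0.35]
t 10.7 pos [ 0.4787 -0.3422  0.1803] q [-1.03  0.56  1.61  0.47  1.14 -2.07] w 0.0117 F [-3.3  0.2  3.3]
err mm world [-0.5  2.6 75.7] rot deg tool [ 0.31 -0.16  0.03]
0.02 -0.01 0.00 0.02 0.28 -0.56 1; 0.02 -0.01 0.00 0.02 0.28 -0.57 1; 0.02 -0.01 0.00 0.02 0.28 -0.57 1
```

View pics/v2t.png

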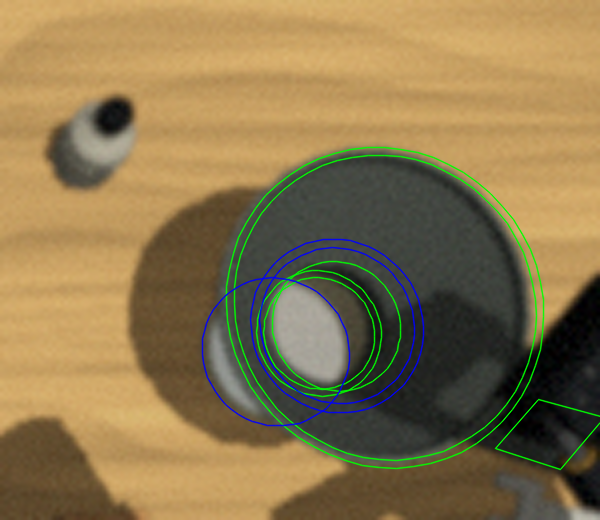

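View pics/v2s.png

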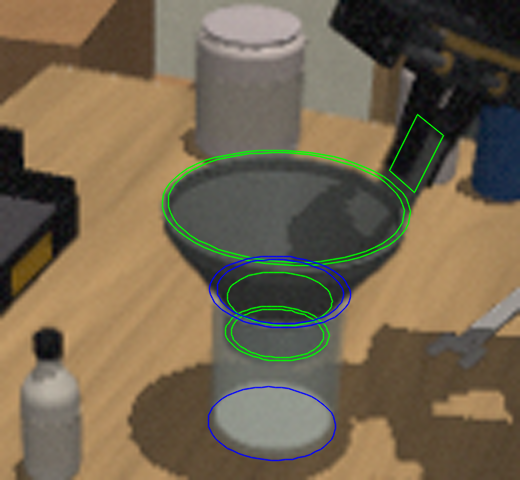

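```bash
python3 -m crank '0 0 0 0 -0.1 0 1; 0 0 0 0 0 0.05 1; 0 0 0 0 0 0 1'
python3 -m crank '0 0 0 0 0 0 0.6; 0 0 0 0 0 0 0.6; 0 0 0 0 0 0 0.6'
python3 -m crank '0 0 0 0 0 0 0.2; 0 0 0 0 0 0 0; 0 0 0 0 0 0 -0.2; 0 0 0 0 0 0 -0.5'
python3 vf.py v3
```

```text
time: 11.08
position: [0.4773, -0.3428, 0.1789]
tool_rot: [0.366, 0.904, 0.206, 0.082]
ft_force: [-2.6, 0.5, 4.4]
grip_width: 0.0116
time: 11.45
position: [0.4779, -0.3444, 0.178]
tool_rot: [0.367, 0.904, 0.204, 0.083]
ft_force: [-0.9, 0.3, 0.2]
grip_width: 0.0171
time: 11.95
position: [0.478, -0.3446, 0.1775]
tool_rot: [0.367, 0.904, 0.204, 0.083]
ft_force: [0.4, -1.1, 1.3]
grip_width: 0.0497
funnel mid [ 0.5411 -0.2796  0.1222] axis tilt [-0.31 -0.34]
t 12.05 pos [ 0.478  -0.3446  0.1775] q [-1.04  0.57  1.61  0.47  1.14 -2.08] w 0.0576 F [0.3 0.1 0.1]
err mm world [ 0.2  5.  78.5] rot deg tool [ 0.46 -0.01 -0.01]
0.03 0.00 0.00 0.03 0.31 -0.58 1; 0.03 0.00 0.00 0.03 0.31 -0.58 1; 0.03 0.00 0.00 0.03 0.31 -0.58 1
```

View pics/v3t.png

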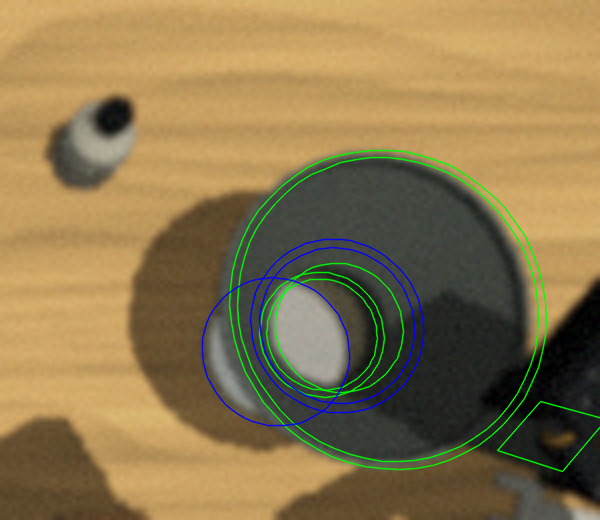

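View pics/v3s.png

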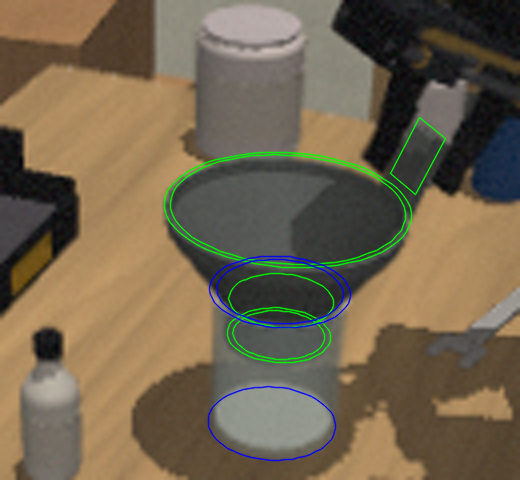

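```bash
python3 -m crank '0 0 0 0 0 0 -1; 0 0 0 0 0 0 -1; 0 0 0 0 0 -0.3 -1; 0 0 0 0 0 -0.6 -1; 0 0 0 0 0 -0.8 -1'
python3 -m crank '0 0 0 0 0 -0.9 -1; 0 0 0 0 0 -0.9 -1; 0 0 0 0 0 -0.9 -1'
python3 - <<'E'
from plan import *
P,Rt=scooppose([.578,.298,.105],.17)
plan(P+[0,0,.16],Rt)
T=shot('top');S=shot('side')
it=[(P,(0,255,0)) for P in funnel([.541,-.275,.122],.8)]+[(circ([.541,-.275,z],r),(255,0,0)) for z,r in((.11,.048),(.11,.043),(0,.046))]
draw(T,it,'v4t',(310,100,460,230),4);draw(S,it,'v4s',(230,70,360,190),4)
E
```

```text
time: 12.68
position: [0.4564, -0.3646, 0.2396]
tool_rot: [0.367, 0.904, 0.206, 0.081]
ft_force: [0.6, 0.9, -0.9]
grip_width: 0.0872
time: 13.05
position: [0.4225, -0.3996, 0.3422]
tool_rot: [0.367, 0.904, 0.205, 0.081]
ft_force: [0.4, 0.1, -0.0]
grip_width: 0.0869
t 13.05 pos [ 0.4225 -0.3996  0.3422] q [-1.17  0.4   1.39  0.41  1.54 -2.02] w 0.0869 F [ 0.4  0.1 -0. ]
err mm world [155.5 697.6 -95.9] rot deg tool [24.53 -8.26 35.48]
0.23 -0.08 0.34 0.44 0.60 0.42 -1; 0.23 -0.08 0.34 0.47 0.60 0.40 -1; 0.23 -0.08 0.34 0.49 0.59 0.39 -1; 0.23 -0.08 0.34 0.51 0.59 0.37 -1; 0.23 -0.08 0.34 0.53 0.58 0.35 -1
0.23 -0.08 0.34 0.54 0.57 0.34 -1; 0.23 -0.08 0.34 0.56 0.56 0.32 -1; 0.23 -0.08 0.34 0.58 0.55 0.31 -1; 0.23 -0.08 0.34 0.60 0.54 0.29 -1; 0.23 -0.08 0.34 0.62 0.53 0.28 -1
0.23 -0.08 0.34 0.64 0.51 0.26 -1; 0.23 -0.08 0.34 0.65 0.50 0.25 -1; 0.23 -0.08 0.34 0.67 0.49 0.23 -1; 0.23 -0.08 0.34 0.68 0.47 0.22 -1; 0.23 -0.08 0.34 0.70 0.45 0.21 -1
0.23 -0.08 0.34 0.71 0.44 0.19 -1; 0.23 -0.08 0.34 0.73 0.42 0.18 -1; 0.23 -0.08 0.34 0.74 0.40 0.16 -1; 0.23 -0.08 0.34 0.75 0.38 0.15 -1; 0.23 -0.08 0.34 0.77 0.36 0.14 -1
0.23 -0.08 0.34 0.78 0.34 0.13 -1
```

View pics/v4t.png

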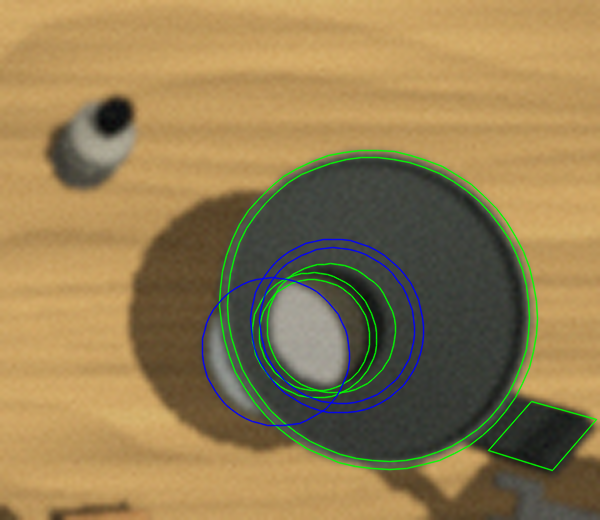

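View pics/v4s.png

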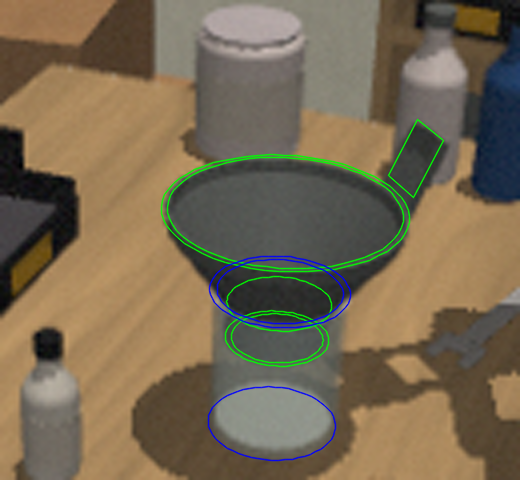

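```bash
python3 -m crank '0.25 -0.1 0.4 0.5 0.75 0.4 -1; 0.25 -0.1 0.4 0.55 0.75 0.4 -1; 0.25 -0.1 0.4 0.55 0.7 0.35 -1; 0.25 -0.1 0.4 0.6 0.7 0.35 -1; 0.25 -0.1 0.4 0.6 0.7 0.3 -1'
python3 -m crank '0.25 -0.1 0.4 0.65 0.7 0.3 -1; 0.25 -0.1 0.4 0.65 0.7 0.3 -1; 0.25 -0.1 0.4 0.7 0.65 0.3 -1; 0.25 -0.1 0.4 0.7 0.65 0.25 -1; 0.25 -0.1 0.4 0.75 0.6 0.25 -1'
python3 - <<'E'
from plan import *
P,Rt=scooppose([.578,.298,.105],.17)
plan(P+[0,0,.14],Rt)
E
```

```text
time: 13.78
position: [0.4685, -0.2085, 0.3322]
tool_rot: [0.459, 0.874, 0.149, 0.065]
ft_force: [0.8, -0.9, 0.7]
grip_width: 0.0868
time: 14.4
position: [0.5187, -0.0077, 0.3161]
tool_rot: [0.542, 0.834, 0.095, 0.043]
ft_force: [-0.5, -0.9, -0.1]
grip_width: 0.087
t 14.4 pos [ 0.5187 -0.0077  0.3161] q [-0.33  0.21  1.69  0.18  1.12 -0.82] w 0.087 F [-0.5 -0.9 -0.1]
err mm world [ 59.3 305.7 -89.8] rot deg tool [11.55 -3.28 14.15]
0.23 -0.07 0.28 0.63 0.39 0.33 -1; 0.23 -0.07 0.28 0.64 0.38 0.32 -1; 0.23 -0.07 0.28 0.65 0.37 0.31 -1; 0.23 -0.07 0.28 0.66 0.36 0.30 -1; 0.23 -0.07 0.28 0.67 0.35 0.29 -1
0.23 -0.07 0.28 0.68 0.34 0.28 -1; 0.23 -0.07 0.28 0.69 0.33 0.27 -1; 0.23 -0.07 0.28 0.70 0.31 0.25 -1; 0.23 -0.07 0.28 0.71 0.30 0.24 -1; 0.23 -0.07 0.28 0.72 0.29 0.23 -1
```

```bash
python3 -m crank '0.25 -0.05 0.3 0.75 0.45 0.35 -1; 0.25 -0.05 0.3 0.75 0.45 0.35 -1; 0.25 -0.1 0.3 0.8 0.45 0.35 -1; 0.25 -0.1 0.3 0.8 0.4 0.35 -1; 0.25 -0.1 0.3 0.8 0.4 0.3 -1'
python3 -m crank '0.25 -0.1 0.3 0.8 0.35 0.3 -1; 0.2 -0.1 0.25 0.8 0.35 0.3 -1; 0.2 -0.1 0.25 0.6 0.3 0.3 -1; 0.1 0 0.15 0.4 0.2 0.15 -1; 0 0 0 0 0 0 -1'
python3 - <<'E'
from plan import *
P,Rt=scooppose([.578,.298,.105],.17)
plan(P+[0,0,.10],Rt)
T=shot('top');S=shot('side')
it=[(P,(0,0,255)) for P in scoop([.579,.299,.105],.17)]
draw(T,it,'w1t',(90,110,220,240),4);draw(S,it,'w1s',(110,220,260,370),4)
E
```

```text
time: 15.02
position: [0.5489, 0.1817, 0.2636]
tool_rot: [0.599, 0.799, 0.039, 0.019]
ft_force: [0.7, -0.1, 0.2]
grip_width: 0.0868
time: 15.65
position: [0.5671, 0.3021, 0.2187]
tool_rot: [0.632, 0.775, 0.002, 0.006]
ft_force: [0.3, -0.4, 0.6]
grip_width: 0.0869
t 15.65 pos [0.5671 0.3021 0.2187] q [ 0.32  0.55  1.4  -0.01  1.18  0.12] w 0.0869 F [ 0.3 -0.4  0.6]
err mm world [ 10.9  -4.1 -32.4] rot deg tool [0.55 0.38 1.93]
0.11 0.08 0.39 -0.15 0.24 0.81 -1
```

View pics/w1s.png

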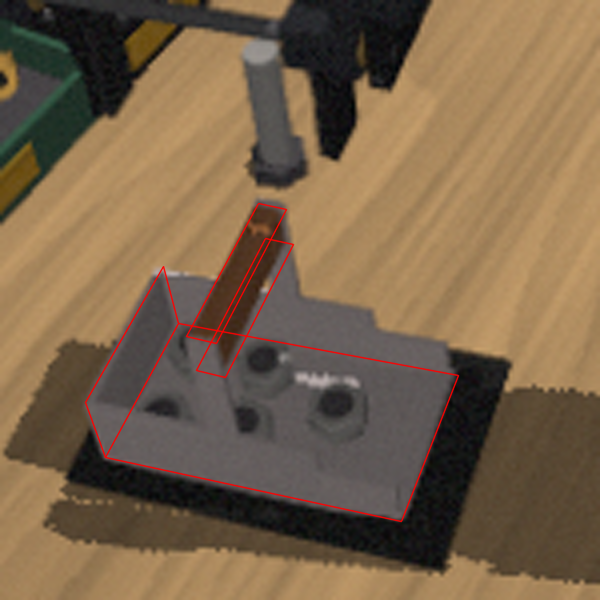

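```bash
python3 -m crank '0.1 0.1 0.4 -0.15 0.3 0.6 -1; 0 0 0 0 0 0.6 -1; 0 0 0 0 0 0.6 -1; 0 0 0 0 0 0.6 -1; 0 0 0 0 0 0.3 -1'
python3 - <<'E'
from plan import *
P,Rt=scooppose([.579,.299,.105],.17)
plan(P,Rt)
E
```

```text
time: 16.38
position: [0.5822, 0.2918, 0.1138]
tool_rot: [0.648, 0.762, 0.003, 0.002]
ft_force: [-0.4, 0.2, -0.0]
grip_width: 0.087
t 16.38 pos [0.5822 0.2918 0.1138] q [0.29 0.69 1.46 0.   0.99 0.13] w 0.087 F [-0.4  0.2 -0. ]
err mm world [ -3.2   7.2 -27.5] rot deg tool [ 0.43 -0.08 -0.48]
0.09 -0.02 -0.10 0.19 -0.05 0.69 -1
```

```bash
python3 -m crank '0.1 0 -0.1 0.2 -0.05 0.35 -1; 0 0 0 0 0 0.3 -1; 0 0 0 0 0 0 -1'
python3 - <<'E'
from plan import *
P,Rt=scooppose([.579,.299,.105],.17)
plan(P,Rt)
T=shot('top');S=shot('side')
draw(S,[],'w2s',(110,220,260,370),4)
E
```

```text
time: 16.75
position: [0.5791, 0.2991, 0.087]
tool_rot: [0.645, 0.765, 0.0, -0.001]
ft_force: [-0.0, -0.5, -0.6]
grip_width: 0.0872
t 16.75 pos [0.5791 0.2991 0.087 ] q [0.3  0.73 1.47 0.   0.95 0.13] w 0.0872 F [-0.  -0.5 -0.6]
err mm world [-0.1 -0.1 -0.7] rot deg tool [-0.07 -0.08  0.  ]
-0.01 -0.02 0.00 0.00 0.00 0.02 -1
```

View pics/w2s.png

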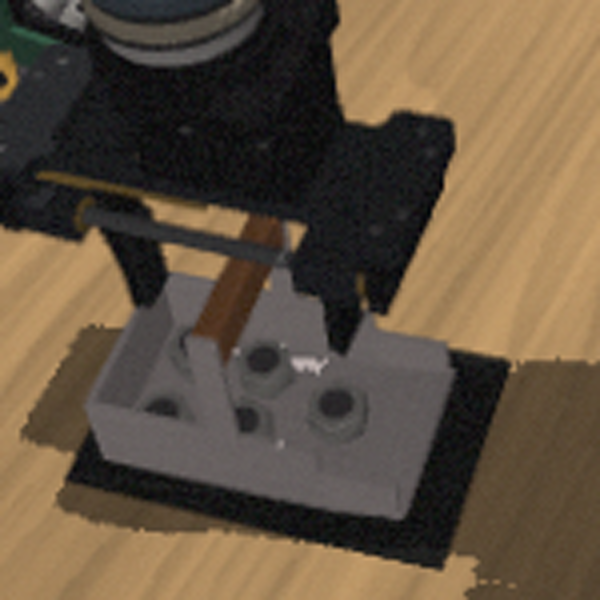

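```bash
python3 -m crank '0 0 0 0 0 0 1; 0 0 0 0 0 0 1; 0 0 0 0 0 0 1; 0 0 0 0 0 0 1; 0 0 0 0 0 0 1' 58
python3 -m crank '0 0 0 0 0 0 1; 0 0 0 0 0 0 1; 0 0 0 0 0 0 1; 0 0 0 0 0 0 1'
python3 - <<'E'
from plan import *
P,Rt=scooppose([.579,.299,.105],.17)
plan(P+[0,0,.2],Rt,g=1)
E
```

```text
time: 17.48
position: [0.5811, 0.2999, 0.0901]
tool_rot: [0.644, 0.765, 0.003, 0.001]
ft_force: [-1.0, -0.1, -0.0]
grip_width: 0.0451
time: 17.98
position: [0.5812, 0.2998, 0.09]
tool_rot: [0.645, 0.765, 0.003, 0.001]
ft_force: [-0.1, -0.7, 0.4]
grip_width: 0.0135
t 17.98 pos [0.5812 0.2998 0.09  ] q [0.3  0.72 1.46 0.   0.95 0.13] w 0.0135 F [-0.1 -0.7  0.4]
err mm world [ -2.2  -0.8 196.3] rot deg tool [ 0.27 -0.13 -0.01]
0.01 0.00 0.00 0.00 -0.01 -0.82 1; 0.01 0.00 0.00 0.00 -0.01 -0.82 1; 0.01 0.00 0.00 0.00 -0.01 -0.82 1; 0.01 0.00 0.00 0.00 -0.01 -0.82 1; 0.01 0.00 0.00 0.00 -0.01 -0.82 1
0.01 0.00 0.00 0.00 -0.01 -0.82 1
```

```bash
python3 -m crank '0 0 0 0 0 -0.3 1; 0 0 0 0 0 -0.5 1; 0 0 0 0 0 -0.6 1; 0 0 0 0 0 -0.6 1; 0 0 0 0 0 -0.6 1' 60
python3 -m crank '0 0 0 0 0 -0.6 1; 0 0 0 0 0 -0.6 1; 0 0 0 0 0 -0.6 1; 0 0 0 0 0 -0.6 1; 0 0 0 0 0 -0.6 1'
python3 - <<'E'
from plan import *
print(np.array(robot.get_obs()['moment']).round(2))
for yaw in (-.45,-.77):
  g=lip2grip([.541,-.275,.24],yaw,0)
  P,Rt=scooppose(g,yaw);print(g);plan(P,Rt,g=1,step=.7)
S=shot('side','l1'); T=shot('top','l1t')
E
```

```text
time: 18.6
position: [0.575, 0.2978, 0.1916]
tool_rot: [0.644, 0.765, -0.005, -0.004]
ft_force: [-0.1, 1.0, -4.2]
grip_width: 0.0136
time: 19.23
position: [0.5718, 0.2968, 0.3132]
tool_rot: [0.644, 0.765, -0.01, -0.007]
ft_force: [0.1, -0.4, -5.0]
grip_width: 0.0134
[-0.12 -0.02  0.  ]
[ 0.61483666 -0.31066717  0.331     ]
t 19.23 pos [0.5718 0.2968 0.3132] q [0.3  0.48 1.25 0.   1.43 0.13] w 0.0134 F [ 0.1 -0.4 -5. ]
err mm world [  43.  -607.4   -0.9] rot deg tool [-1.34  0.52 35.54]
-0.01 0.00 0.32 -0.69 -0.07 0.00 1; -0.01 0.00 0.32 -0.69 -0.05 0.00 1; -0.01 0.00 0.32 -0.69 -0.03 0.00 1; -0.01 0.00 0.32 -0.69 -0.01 0.00 1; -0.01 0.00 0.32 -0.69 0.01 0.00 1
-0.01 0.00 0.32 -0.69 0.03 0.00 1; -0.01 0.00 0.32 -0.69 0.05 0.00 1; -0.01 0.00 0.32 -0.69 0.07 0.00 1; -0.01 0.00 0.32 -0.69 0.09 0.00 1; -0.01 0.00 0.32 -0.68 0.11 0.00 1
-0.01 0.00 0.32 -0.68 0.13 0.00 1; -0.01 0.00 0.32 -0.68 0.14 0.00 1; -0.01 0.00 0.32 -0.67 0.16 0.00 1; -0.01 0.00 0.32 -0.67 0.18 0.00 1; -0.01 0.00 0.32 -0.66 0.20 0.00 1
-0.01 0.00 0.32 -0.66 0.22 0.00 1; -0.01 0.00 0.32 -0.65 0.24 0.00 1; -0.01 0.00 0.
[... 466 characters left out ...]
00 1; -0.01 0.01 0.47 -0.68 0.00 0.00 1; -0.01 0.01 0.47 -0.68 0.03 0.00 1
-0.01 0.01 0.47 -0.68 0.05 0.00 1; -0.01 0.01 0.47 -0.68 0.08 0.00 1; -0.01 0.01 0.47 -0.68 0.11 0.00 1; -0.01 0.01 0.47 -0.67 0.14 0.00 1; -0.01 0.01 0.47 -0.66 0.16 0.00 1
-0.01 0.01 0.47 -0.66 0.19 0.00 1; -0.01 0.01 0.47 -0.65 0.22 0.00 1; -0.01 0.01 0.47 -0.64 0.24 0.00 1; -0.01 0.01 0.47 -0.63 0.27 0.00 1; -0.01 0.01 0.47 -0.62 0.30 0.00 1
-0.01 0.01 0.47 -0.60 0.32 0.00 1; -0.01 0.01 0.47 -0.59 0.34 0.00 1; -0.01 0.01 0.47 -0.58 0.37 0.00 1; -0.01 0.01 0.47 -0.56 0.39 0.00 1; -0.01 0.01 0.47 -0.54 0.41 0.00 1
-0.01 0.01 0.47 -0.53 0.44 0.00 1; -0.01 0.01 0.47 -0.51 0.46 0.00 1; -0.01 0.01 0.47 -0.49 0.48 0.00 1
```

View pics/l1.png

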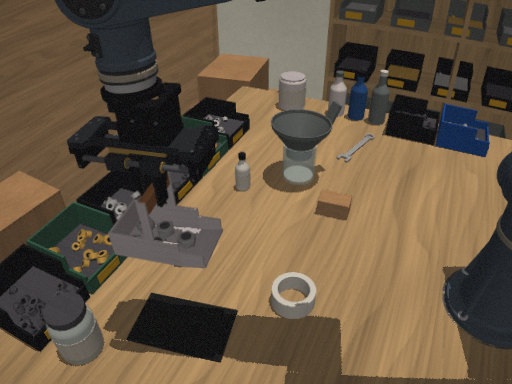

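```bash
cat > fk.py <<'E'
import numpy as np
from scipy.spatial.transform import Rotation as R
from scipy.optimize import least_squares
rx=lambda a:R.from_euler('x',a).as_matrix()
ry=lambda a:R.from_euler('y',a).as_matrix()
rz=lambda a:R.from_euler('z',a).as_matrix()
def fk(q,p):
    h,a1,off,L2,a3,L3,L5=p
    M=rz(q[0]);x=np.array([0,0,h])+M@[a1,off,0]
    M=M@ry(q[1]);x=x+M@[0,0,L2]
    M=M@ry(q[2]);x=x+M@[a3,0,L3]
    M=M@rz(SG*q[3])@ry(q[4]);x=x+M@[0,0,L5]
    return x,M@rz(S6*q[5]+O6)
SG=1;S6=1;O6=np.pi/2
D=[([.186,.597,.2225],[1.0905,.5275,1.4327,0,1.1814,-.1785],[.15033,.98864,0,0]),
([.3536,.2771,.2357],[.34,.2,1.96,.15,.83,-.81],[.257,.962,.089,.032]),
([.5531,-.078,.1946],[-.57,.44,1.81,.54,.89,-1.74],[.359,.909,.195,.078]),
([.5751,-.0688,.1294],[-.54,.57,1.82,.64,.76,-1.81],[.369,.904,.201,.08]),
([.5833,-.0542,.1008],[-.51,.62,1.83,.69,.7,-1.84],[.369,.904,.201,.079]),
([.5765,-.0628,.2629],[-.52,.36,1.69,.48,1.03,-1.56],[.368,.906,.195,.078]),
([.4763,-.3242,.2425],[-1.01,.47,1.56,.42,1.27,-1.96],[.37,.906,.197,.064]),
([.478,-.3446,.1775],[-1.04,.57,1.61,.47,1.14,-2.08],[.367,.904,.204,.083]),
([.4225,-.3996,.3422],[-1.17,.4,1.39,.41,1.54,-2.02],[.367,.904,.205,.081]),
([.5187,-.0077,.3161],[-.33,.21,1.69,.18,1.12,-.82],[.542,.834,.095,.043]),
([.5822,.2918,.1138],[.29,.69,1.46,0,.99,.13],[.648,.762,.003,.002]),
([.5718,.2968,.3132],[.3,.48,1.25,0,1.43,.13],[.644,.765,-.01,-.007])]
def fit():
    f=lambda p:np.concatenate([fk(q,p)[0]-x for x,q,_ in D])
    return least_squares(f,[.3,.0,.11,.4,0,.3,.25])
if __name__=='__main__':
    for SG in(1,-1):
        r=fit();print(SG,r.x.round(3),np.abs(r.fun).max())
        for S6 in (1,-1):
          for O6 in (0,np.pi/2,np.pi,-np.pi/2):
            e=[np.degrees((R.from_quat(k).inv()*R.from_matrix(fk(q,r.x)[1])).magnitude()) for x,q,k in D]
            if max(e)<30: print(S6,O6,np.round(e,1))
E
python3 fk.py
```

```text
1 [0.267 0.003 0.112 0.59  0.113 0.386 0.303] 0.002849923343542421
1 1.5707963267948966 [0.  0.5 0.5 0.2 0.3 0.4 0.3 0.5 0.3 0.3 0.3 0.4]
-1 [-0.17   0.116  0.143  0.4   -0.006  0.296 -0.185] 0.06183335235361809
```

```bash
cat > ik.py <<'E'
from fk import *
import fk as F
from plan import lip2grip,scooppose
P=fit().x
lo=np.array([-3.08,-.75,.22,-1.43,0,-2.85]);hi=np.array([3.08,2.2,2.44,4.57,2.65,2.85])
def ik(tp,Rt,q0):
    def f(q):
        x,M=fk(q,P);return np.r_[(x-tp)*5,R.from_matrix(Rt.T@M).as_rotvec()]
    r=least_squares(f,np.clip(q0,lo+.01,hi-.01),bounds=(lo,hi));return r.x,np.abs(r.fun).max()
if __name__=='__main__':
    J=np.array([.541,-.275])
    for yaw in np.arange(-2.6,1.2,.3):
        q=np.array([-.6,.48,1.25,0,1.43,-.13]);out=[];ok=True
        q[5]=np.clip(q[0]-yaw,-2.8,2.8)
        for tip in range(0,61,10):
            back=.03*tip/60
            l=np.r_[J+back*np.array([np.cos(yaw),np.sin(yaw)]),.24-.05*tip/60]
            tp,Rt=scooppose(lip2grip(l,yaw,tip),yaw,tip)
            q,e=ik(tp,Rt,q)
            ok&=e<.01
            if tip in(0,30,60): out.append((np.round(q,2).tolist(),round(e,3)))
        print(round(yaw,2),ok,out)
E
python3 ik.py
```

```text
-2.6 True [([-0.79, 0.36, 1.46, -0.0, 1.32, 1.81], np.float64(0.0)), ([-0.51, 0.53, 1.25, -0.45, 1.63, 2.13], np.float64(0.0)), ([-0.33, 0.81, 1.07, -0.8, 1.96, 2.23], np.float64(0.0))]
-2.3 True [([-0.8, 0.39, 1.4, -0.0, 1.35, 1.5], np.float64(0.0)), ([-0.49, 0.5, 1.32, -0.51, 1.47, 1.9], np.float64(0.0)), ([-0.28, 0.73, 1.25, -0.91, 1.72, 2.15], np.float64(0.0))]
-2.0 True [([-0.79, 0.43, 1.34, -0.0, 1.37, 1.21], np.float64(0.0)), ([-0.49, 0.45, 1.4, -0.54, 1.3, 1.66], np.float64(0.0)), ([-0.24, 0.65, 1.44, -1.03, 1.46, 2.11], np.float64(0.0))]
-1.7 True [([-0.77, 0.47, 1.28, -0.0, 1.4, 0.93], np.float64(0.0)), ([-0.5, 0.41, 1.48, -0.55, 1.12, 1.41], np.float64(0.0)), ([-0.24, 0.56, 1.64, -1.18, 1.19, 2.09], np.float64(0.0))]
-1.4 True [([-0.74, 0.5, 1.22, 0.0, 1.42, 0.66], np.float64(0.0)), ([-0.53, 0.37, 1.55, -0.5, 0.94, 1.11], np.float64(0.0)), ([-0.28, 0.48, 1.83, -1.42, 0.91, 2.13], np.float64(0.0))]
-1.1 False [([-0.71, 0.52, 1.18, 0.0, 1.44, 0.39], np.float64(0.0)), ([-0.57, 0.33, 1.6, -0.37, 0.78, 0.74], np.float64(0.0)), ([-0.38, 0.37, 1.9, -1.43, 0.61, 1.9], np.float64(0
[... 604 characters left out ...]
.44, -0.67], np.float64(0.0)), ([-0.79, 0.33, 1.61, 0.51, 0.92, -1.15], np.float64(0.0)), ([-1.08, 0.39, 2.02, 1.46, 0.94, -2.27], np.float64(0.0))]
0.4 True [([-0.55, 0.5, 1.21, 0.0, 1.42, -0.95], np.float64(0.0)), ([-0.82, 0.36, 1.56, 0.56, 1.1, -1.45], np.float64(0.0)), ([-1.12, 0.46, 1.86, 1.2, 1.19, -2.23], np.float64(0.0))]
0.7 True [([-0.53, 0.47, 1.27, -0.0, 1.4, -1.23], np.float64(0.0)), ([-0.83, 0.4, 1.49, 0.55, 1.27, -1.7], np.float64(0.0)), ([-1.1, 0.54, 1.67, 1.02, 1.43, -2.24], np.float64(0.0))]
1.0 True [([-0.52, 0.44, 1.33, 0.0, 1.38, -1.52], np.float64(0.0)), ([-0.82, 0.44, 1.41, 0.51, 1.44, -1.93], np.float64(0.0)), ([-1.06, 0.63, 1.48, 0.88, 1.66, -2.27], np.float64(0.0))]
```

```bash
sed -i 's/-.082,0,-.091\])$/-.082,0,-.0947])/' plan.py; grep -n 0947 plan.py
python3 - <<'E'
from plan import *
yaw=.17
P,Rt=scooppose(lip2grip([.545,-.275,.255],yaw,0),yaw,0);plan(P,Rt,g=1,step=.85)
E
```

```text
17:    return np.array(lip)-M@np.array([-.082,0,-.0947])
t 19.32 pos [0.5739 0.2975 0.316 ] q [0.3  0.48 1.25 0.   1.43 0.13] w 0.0138 F [ 0.3  0.5 -3.6]
err mm world [  51.9 -558.7   15. ] rot deg tool [-0.95  0.02  0.03]
-0.01 0.00 0.00 -0.82 -0.06 -0.02 1; -0.01 0.00 0.00 -0.82 -0.06 -0.02 1; -0.01 0.00 0.00 -0.82 -0.06 -0.02 1; -0.01 0.00 0.00 -0.82 -0.06 -0.02 1; -0.01 0.00 0.00 -0.82 -0.06 -0.02 1
-0.01 0.00 0.00 -0.82 -0.06 -0.02 1; -0.01 0.00 0.00 -0.82 -0.06 -0.02 1; -0.01 0.00 0.00 -0.82 -0.06 -0.02 1; -0.01 0.00 0.00 -0.82 -0.06 -0.02 1; -0.01 0.00 0.00 -0.82 -0.06 -0.02 1
-0.01 0.00 0.00 -0.82 -0.06 -0.02 1; -0.01 0.00 0.00 -0.82 -0.06 -0.02 1; -0.01 0.00 0.00 -0.82 -0.06 -0.02 1; -0.01 0.00 0.00 -0.82 -0.06 -0.02 1; -0.01 0.00 0.00 -0.82 -0.06 -0.02 1
-0.01 0.00 0.00 -0.82 -0.06 -0.02 1; -0.01 0.00 0.00 -0.82 -0.06 -0.02 1
```

Ramp up gently so the nuts don't shift.

```bash
python3 -m crank '0 0 0 -0.2 0 0 1; 0 0 0 -0.35 0 0 1; 0 0 0 -0.5 -0.05 -0.05 1; 0 0 0 -0.6 -0.05 -0.05 1; 0 0 0 -0.6 -0.05 -0.05 1' 
python3 -m crank '0 0 0 -0.6 -0.05 -0.05 1; 0 0 0 -0.6 -0.05 -0.05 1; 0 0 0 -0.6 -0.05 -0.05 1; 0 0 0 -0.6 -0.05 -0.05 1; 0 0 0 -0.6 -0.05 -0.05 1' 
python3 -m crank '0 0 0 -0.6 -0.05 -0.05 1; 0 0 0 -0.6 -0.05 -0.05 1; 0 0 0 -0.6 -0.05 -0.05 1; 0 0 0 -0.6 -0.05 -0.05 1; 0 0 0 -0.6 -0.05 -0.05 1'
python3 - <<'E'
from plan import *
yaw=.17
P,Rt=scooppose(lip2grip([.545,-.275,.255],yaw,0),yaw,0);plan(P,Rt,g=1,step=.6)
E
```

```text
time: 19.95
position: [0.5804, 0.2012, 0.3165]
tool_rot: [0.644, 0.765, -0.012, -0.008]
ft_force: [-0.0, -0.7, -3.8]
grip_width: 0.0133
time: 20.58
position: [0.5889, 0.0688, 0.3245]
tool_rot: [0.646, 0.763, -0.016, -0.01]
ft_force: [1.1, -0.4, -4.8]
grip_width: 0.0136
time: 21.2
position: [0.5949, -0.063, 0.333]
tool_rot: [0.648, 0.761, -0.019, -0.012]
ft_force: [0.8, 0.8, -6.0]
grip_width: 0.0137
t 21.2 pos [ 0.5949 -0.063   0.333 ] q [-0.28  0.41  1.33 -0.02  1.45 -0.44] w 0.0137 F [ 0.8  0.8 -6. ]
err mm world [  30.9 -198.1   -2. ] rot deg tool [-2.55  0.3  -0.62]
-0.06 0.01 -0.01 -0.56 0.00 0.01 1; -0.06 0.01 -0.01 -0.56 0.00 0.01 1; -0.06 0.01 -0.01 -0.56 0.00 0.01 1; -0.06 0.01 -0.01 -0.56 0.00 0.01 1; -0.06 0.01 -0.01 -0.56 -0.01 0.01 1
-0.06 0.01 -0.01 -0.56 -0.01 0.01 1; -0.06 0.01 -0.01 -0.56 -0.01 0.01 1; -0.06 0.01 -0.01 -0.56 -0.01 0.01 1; -0.06 0.01 -0.01 -0.56 -0.01 0.01 1
```

```bash
python3 -m crank '0 0 0 -0.65 0 0 1; 0 0 0 -0.65 0 0 1; 0 0 0 -0.65 0 0 1; 0 0 0 -0.65 0 0 1; 0 0 0 -0.65 0 0 1' 
python3 -m crank '0 0 0 -0.6 0 0 1; 0 0 0 -0.5 0 0 1; 0 0 0 -0.3 0 0 1; -0.1 0 0 -0.15 0 0 1; 0 0 0 0 0 0 1'
python3 - <<'E'
from plan import *
yaw=.17
P,Rt=scooppose(lip2grip([.545,-.275,.255],yaw,0),yaw,0);plan(P,Rt,g=1,step=.6)
S=shot('side','p1');T=shot('top','p1t')
E
```

```text
time: 21.82
position: [0.6102, -0.2026, 0.3309]
tool_rot: [0.651, 0.759, -0.021, -0.015]
ft_force: [-0.3, 0.4, -4.6]
grip_width: 0.0134
time: 22.45
position: [0.6191, -0.27, 0.3297]
tool_rot: [0.652, 0.758, -0.017, -0.014]
ft_force: [0.0, 0.2, -4.3]
grip_width: 0.0135
t 22.45 pos [ 0.6191 -0.27    0.3297] q [-0.56  0.53  1.13 -0.03  1.52 -0.71] w 0.0135 F [ 0.   0.2 -4.3]
err mm world [6.7 8.9 1.3] rot deg tool [-2.51  0.05 -1.14]
-0.50 0.01 -0.23 0.20 0.20 -0.04 1
```

View pics/p1.png

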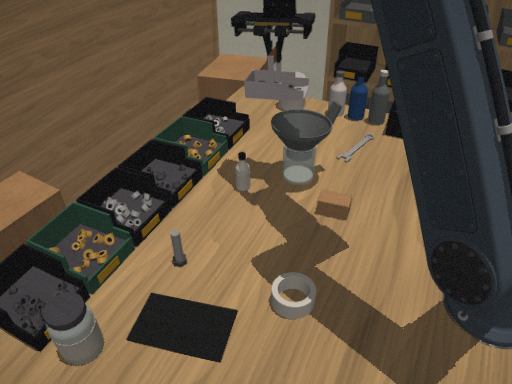

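View pics/p1t.png

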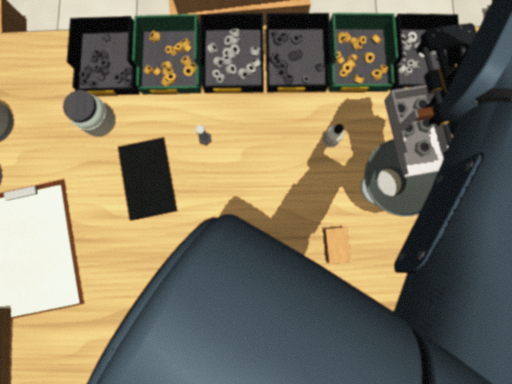

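```bash
cat > pr.py <<'E'
from plan import *
import sys
yaw=.17;J=np.array([.541,-.275])
tip,back,z,n=map(float,sys.argv[1:5])
l=np.r_[J+back*np.array([np.cos(yaw),np.sin(yaw)]),z]
P,Rt=scooppose(lip2grip(l,yaw,tip),yaw,tip);plan(P,Rt,g=1,n=int(n))
o=robot.get_obs();Rc=R.from_quat(o['tool_rot']).as_matrix();h=np.array(o['position'])-HZ*Rc[:,2]
print('lip now',(h+Rc@np.array([0,-.082,.0947])).round(4))
E
python3 pr.py 20 .015 .22 7
```

```text
t 22.55 pos [ 0.6191 -0.2693  0.3298] q [-0.56  0.53  1.13 -0.03  1.52 -0.71] w 0.0132 F [-0.1  0.7 -5.4]
err mm world [-13.    5.4 -10.3] rot deg tool [-22.51   0.23  -1.08]
-0.64 0.01 -0.03 0.03 -0.04 0.04 1; -0.64 0.01 -0.03 0.03 -0.04 0.04 1; -0.64 0.01 -0.03 0.03 -0.05 0.03 1; -0.64 0.01 -0.03 0.03 -0.05 0.03 1; -0.64 0.01 -0.03 0.03 -0.05 0.03 1
-0.64 0.01 -0.03 0.03 -0.05 0.03 1; -0.64 0.01 -0.03 0.03 -0.05 0.02 1
lip now [ 0.5349 -0.2822  0.2575]
```

```bash
python3 -m crank '-0.5 0 0 0.05 0 0.05 1; -0.7 0 -0.05 0.05 -0.05 0.05 1; -0.7 0 -0.05 0.05 -0.05 0.05 1; -0.7 0 -0.05 0.05 -0.05 0.05 1; -0.7 0 -0.05 0 -0.05 0.05 1'
python3 pr.py 20 .015 .22 2
python3 pr.py 35 .02 .21 6
```

```text
time: 23.18
position: [0.6108, -0.2559, 0.3196]
tool_rot: [0.636, 0.761, 0.095, 0.081]
ft_force: [0.0, -0.2, -4.2]
grip_width: 0.0135
t 23.18 pos [ 0.6108 -0.2559  0.3196] q [-0.65  0.41  1.39  0.2   1.18 -0.89] w 0.0135 F [ 0.  -0.2 -4.2]
err mm world [-4.7 -7.9 -0.1] rot deg tool [-5.67 -0.02  0.46]
-0.57 0.00 0.05 -0.09 -0.07 -0.02 1; -0.57 0.00 0.05 -0.09 -0.07 -0.02 1
lip now [ 0.5511 -0.2668  0.2257]
t 23.18 pos [ 0.6108 -0.2559  0.3196] q [-0.65  0.41  1.39  0.2   1.18 -0.89] w 0.0135 F [ 0.  -0.2 -4.2]
err mm world [-26.8 -11.7  -0.3] rot deg tool [-20.67  -0.08   0.45]
-0.69 0.00 0.02 -0.03 -0.12 -0.03 1; -0.69 0.00 0.02 -0.03 -0.11 -0.03 1; -0.69 0.00 0.02 -0.03 -0.11 -0.04 1; -0.69 0.00 0.02 -0.03 -0.11 -0.05 1; -0.69 0.00 0.02 -0.03 -0.11 -0.05 1
-0.69 0.00 0.02 -0.03 -0.10 -0.06 1
lip now [ 0.5511 -0.2668  0.2257]
```

```bash
python3 -m crank '-0.6 0 0 -0.05 -0.1 -0.05 1; -0.6 0 0 -0.05 -0.1 -0.05 1; -0.6 0 0 -0.05 -0.1 -0.05 1'
python3 pr.py 35 .02 .21 4
python3 - <<'E'
from plan import *
S=shot('side');draw(S,[],'p2s',(210,40,360,190),4);T=shot('top');draw(T,[],'p2t',(330,70,480,230),3.7)
E
```

```text
time: 23.55
position: [0.5965, -0.2599, 0.3218]
tool_rot: [0.626, 0.754, 0.155, 0.129]
ft_force: [0.2, -0.0, -5.5]
grip_width: 0.0137
t 23.55 pos [ 0.5965 -0.2599  0.3218] q [-0.73  0.35  1.52  0.37  1.05 -1.07] w 0.0137 F [ 0.2 -0.  -5.5]
err mm world [-12.5  -7.8  -2.5] rot deg tool [-11.71  -0.39   0.77]
-0.59 -0.02 0.04 -0.03 -0.09 -0.02 1; -0.59 -0.02 0.04 -0.03 -0.08 -0.02 1; -0.59 -0.02 0.04 -0.03 -0.08 -0.03 1; -0.59 -0.02 0.04 -0.03 -0.08 -0.03 1
lip now [ 0.552  -0.2682  0.2196]
```

View pics/p2s.png

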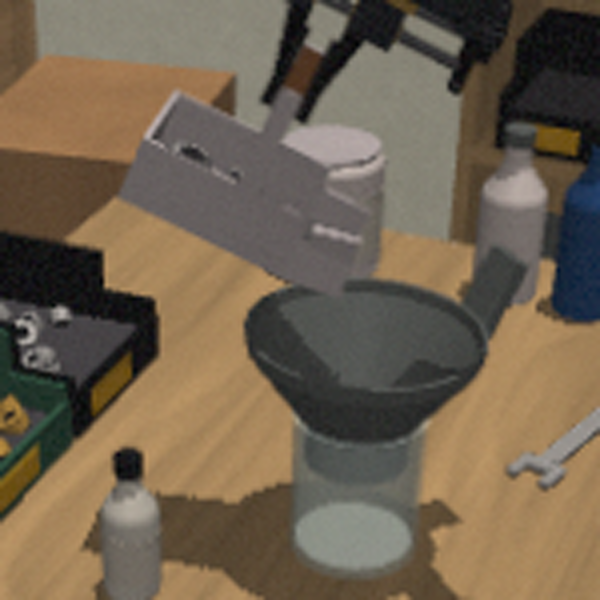

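View pics/p2t.png

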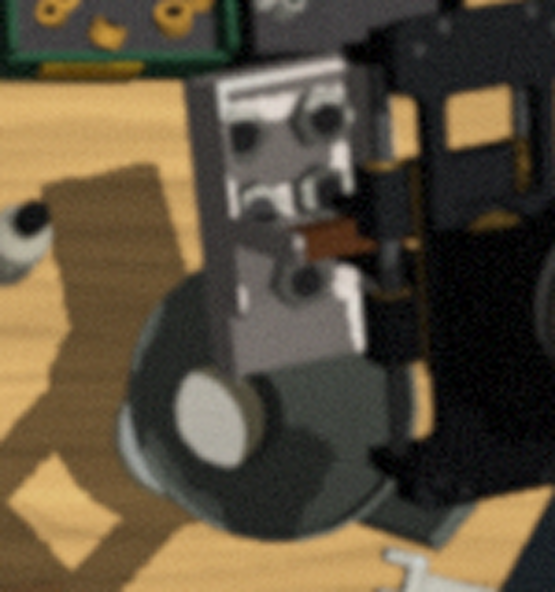

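```bash
python3 - <<'E'
from plan import *
T=viewer.camera('top')
print(ray(T,(330+300/3.7,70+362/3.7),.22), ray(T,(330+265/3.7,70+405/3.7),.172),proj(T,[[.552,-.268,.2196],[.541,-.275,.172]]))
E
python3 pr.py 42 .025 .205 6
```

```text
[ 0.54989294 -0.27039946  0.22      ] [ 0.53474857 -0.26883213  0.172     ] [[409.69969854 166.80215737]
 [404.41666381 176.3719234 ]]
t 23.7 pos [ 0.5962 -0.2603  0.3217] q [-0.73  0.35  1.52  0.37  1.05 -1.07] w 0.0136 F [ 0.4 -0.2 -5.4]
err mm world [-20.7  -8.7  -5.3] rot deg tool [-18.82  -0.4    0.63]
-0.63 -0.01 0.02 -0.02 -0.09 -0.02 1; -0.63 -0.01 0.02 -0.02 -0.09 -0.02 1; -0.63 -0.01 0.02 -0.02 -0.09 -0.03 1; -0.63 -0.01 0.02 -0.02 -0.09 -0.03 1; -0.63 -0.01 0.02 -0.02 -0.09 -0.04 1
-0.63 -0.01 0.02 -0.02 -0.08 -0.04 1
lip now [ 0.5515 -0.2686  0.2195]
```

```bash
python3 -m crank '-0.6 0 0 0 -0.1 -0.05 1; -0.6 0 0 0 -0.1 -0.05 1; -0.6 0 0 0 -0.1 -0.05 1; -0.5 0 0 0 -0.05 -0.05 1; 0 0 0 0 0 0 1'
python3 pr.py 50 .025 .205 5
python3 - <<'E'
from plan import *
S=shot('side');draw(S,[],'p3s',(210,40,360,190),4)
E
```

```text
time: 24.32
position: [0.5835, -0.2614, 0.3257]
tool_rot: [0.606, 0.737, 0.23, 0.193]
ft_force: [0.1, -0.5, -2.2]
grip_width: 0.0134
t 24.32 pos [ 0.5835 -0.2614  0.3257] q [-0.84  0.31  1.67  0.65  0.93 -1.37] w 0.0134 F [ 0.1 -0.5 -2.2]
err mm world [-23.3 -10.3  -9. ] rot deg tool [-15.08  -0.56   1.16]
-0.60 -0.02 0.05 -0.03 -0.13 -0.03 1; -0.60 -0.02 0.05 -0.03 -0.13 -0.04 1; -0.60 -0.02 0.05 -0.03 -0.12 -0.05 1; -0.60 -0.02 0.05 -0.03 -0.12 -0.05 1; -0.60 -0.02 0.05 -0.03 -0.12 -0.06 1
lip now [ 0.5603 -0.2666  0.2164]
```

View pics/p3s.png

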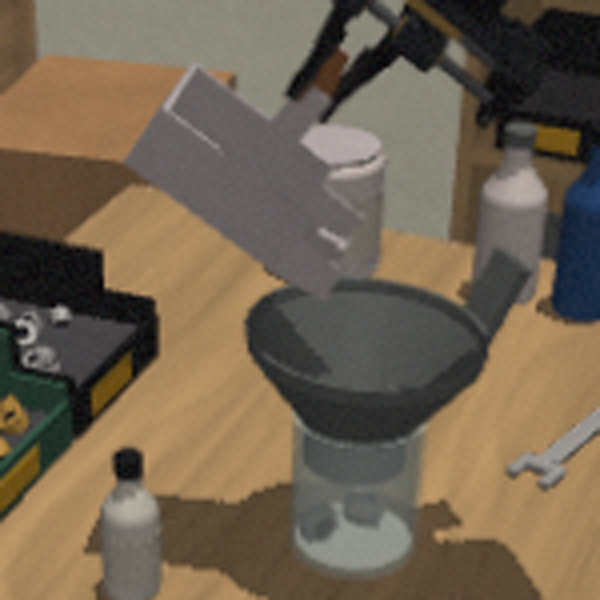

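```bash
python3 -m crank '-0.6 0 0.05 -0.05 -0.15 -0.05 1; -0.6 0 0.05 -0.05 -0.15 -0.05 1; -0.6 0 0.05 -0.05 -0.15 -0.05 1; -0.6 0 0.05 -0.05 -0.15 -0.05 1; -0.6 0 0 -0.05 -0.1 -0.05 1'
python3 pr.py 58 .025 .205 4
python3 - <<'E'
from plan import *
S=shot('side');draw(S,[],'p4s',(210,40,360,190),4);T=shot('top');draw(T,[],'p4t',(330,70,480,230),3.7)
E
```

```text
time: 25.0
position: [0.5644, -0.2782, 0.3215]
tool_rot: [0.575, 0.698, 0.325, 0.276]
ft_force: [0.4, -0.4, -2.2]
grip_width: 0.0134
t 25.0 pos [ 0.5644 -0.2782  0.3215] q [-1.01  0.33  1.84  1.1   0.93 -1.89] w 0.0134 F [ 0.4 -0.4 -2.2]
err mm world [-19.5   3.9  -6.7] rot deg tool [-7.51 -0.39  1.12]
-0.38 -0.02 0.06 0.05 -0.10 -0.06 1; -0.38 -0.02 0.06 0.05 -0.10 -0.07 1; -0.38 -0.02 0.06 0.05 -0.10 -0.07 1; -0.38 -0.02 0.06 0.04 -0.10 -0.07 1
lip now [ 0.571  -0.2783  0.2099]
```

View pics/p4s.png

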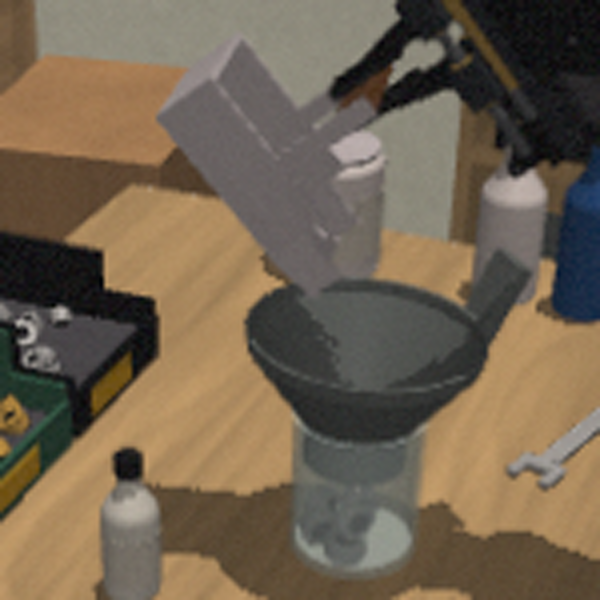

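View pics/p4t.png

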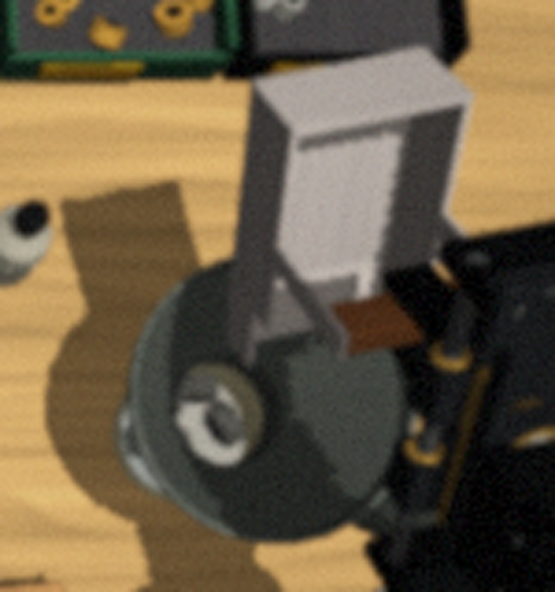

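```bash
python3 -m crank '-0.4 0 0.05 0.05 -0.1 -0.05 1; -0.4 0 0.05 0.05 -0.1 -0.05 1; 0 0 0 0 0 0 1; 0 0 0 0 0 0 1'
python3 - <<'E'
from plan import *
S=shot('side');draw(S,[],'p5s',(265,120,325,190),8);T=shot('top');draw(T,[],'p5t',(330,70,480,230),3.7)
f=[spotter.boxes_of('nut1_mid',p) for p in (S,T)]
for p,l in zip((S,T),f):
  for d in l: print(round(d['score'],2),w(p,d['at']).round(3))
E
```

```text
time: 25.6
position: [0.5581, -0.2774, 0.3192]
tool_rot: [0.567, 0.686, 0.347, 0.295]
ft_force: [-0.0, 0.6, -2.0]
grip_width: 0.0136
0.46 [ 0.599 -0.236  0.298]
0.65 [ 0.571 -0.283  0.03 ]
0.24 [ 0.529 -0.297  0.136]
0.22 [ 0.655 -0.158  0.071]
```

View pics/p5s.png

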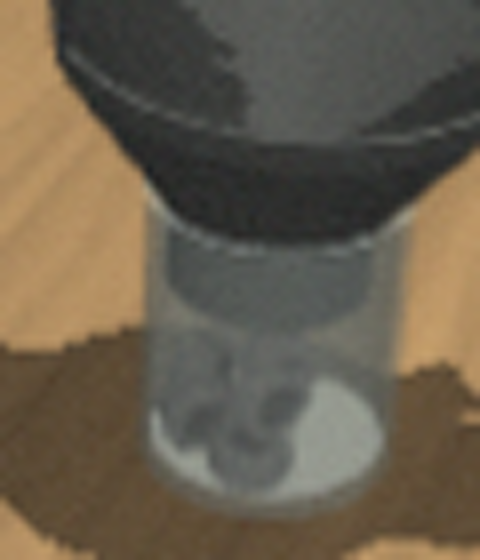

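View pics/p5t.png

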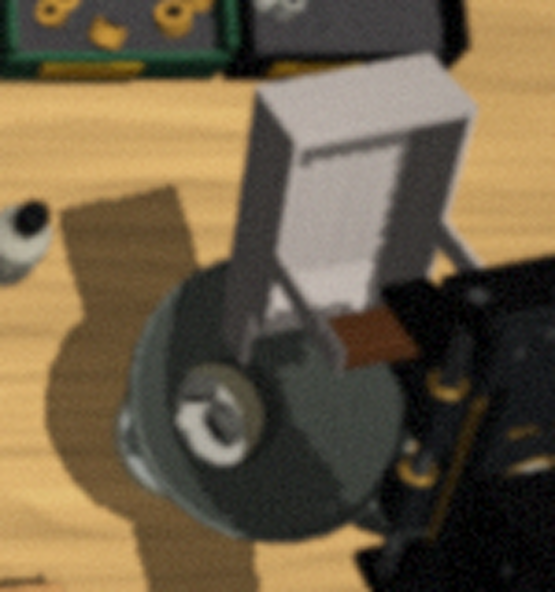

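```bash
python3 pr.py 25 .015 .225 7
```

```text
t 25.8 pos [ 0.5577 -0.2771  0.3189] q [-1.05  0.34  1.89  1.21  0.95 -2.02] w 0.0133 F [ 0.4  0.5 -2.6]
err mm world [39.7 11.7  9.6] rot deg tool [29.26 -0.07  0.94]
0.84 0.00 0.03 0.02 0.11 0.10 1; 0.84 0.00 0.03 0.02 0.12 0.09 1; 0.84 0.00 0.03 0.02 0.13 0.08 1; 0.84 0.00 0.03 0.02 0.13 0.07 1; 0.84 0.00 0.03 0.02 0.14 0.06 1
0.84 0.00 0.03 0.02 0.14 0.05 1; 0.84 0.00 0.03 0.02 0.15 0.04 1
lip now [ 0.5714 -0.2756  0.2079]
```

```bash
python3 -m crank '0.85 0 0.05 0 0.1 0.1 1; 0.85 0 0.05 0 0.1 0.1 1; 0.85 0 0.05 0 0.15 0.1 1; 0.85 0 0.05 0 0.15 0.05 1; 0.85 0 0 0 0.15 0.05 1'
python3 -m crank '0.85 0 0 0 0.15 0.05 1; 0.85 0 0 0 0.15 0.05 1; 0 0 0 0 0 0 1'
python3 pr.py 0 0 .25 5
python3 - <<'E'
from plan import *
S=shot('side');draw(S,[],'p6s',(265,120,325,190),8);T=shot('top');draw(T,[],'p6t',(330,70,480,230),3.7)
E
```

```text
time: 26.42
position: [0.5862, -0.2699, 0.325]
tool_rot: [0.621, 0.733, 0.215, 0.175]
ft_force: [0.0, 0.4, -2.8]
grip_width: 0.0138
time: 26.8
position: [0.5997, -0.2656, 0.3287]
tool_rot: [0.632, 0.748, 0.16, 0.126]
ft_force: [-0.1, -0.4, -2.4]
grip_width: 0.0138
t 26.8 pos [ 0.5997 -0.2656  0.3287] q [-0.74  0.36  1.49  0.37  1.08 -1.05] w 0.0138 F [-0.1 -0.4 -2.4]
err mm world [22.1  4.5 -2.7] rot deg tool [23.41 -0.78 -0.08]
0.94 -0.03 0.00 0.00 0.10 0.06 1; 0.94 -0.03 0.00 0.00 0.10 0.05 1; 0.94 -0.03 0.00 0.00 0.11 0.04 1; 0.94 -0.03 0.00 0.00 0.11 0.03 1; 0.94 -0.03 0.00 0.00 0.11 0.02 1
lip now [ 0.5551 -0.2719  0.2264]
```

View pics/p6t.png

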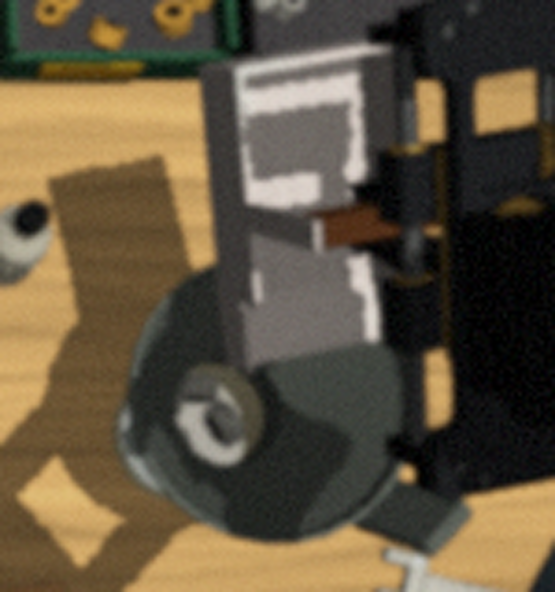

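```bash
python3 -m crank '0.9 0 0 0 0.1 0 1; 0.9 0 0 0 0.1 0 1; 0.9 0 0 0 0.1 0 1; 0.9 0 0 0 0.1 0 1; 0.8 0 0 0.1 0.1 0 1'
python3 - <<'E'
from plan import *
P,Rt=scooppose([.577,.295,.105+.0037],.178)
plan(P+[0,0,.18],Rt,g=1,step=.9)
E
```

```text
time: 27.52
position: [0.6092, -0.2581, 0.3284]
tool_rot: [0.648, 0.762, 0.013, -0.008]
ft_force: [0.9, -0.1, -2.4]
grip_width: 0.0136
t 27.52 pos [ 0.6092 -0.2581  0.3284] q [-0.58  0.49  1.19  0.03  1.47 -0.75] w 0.0136 F [ 0.9 -0.1 -2.4]
err mm world [-32.2 553.1 -58.4] rot deg tool [ 0.51 -1.65 -0.92]
0.01 -0.02 -0.01 0.86 0.09 0.12 1; 0.01 -0.02 -0.01 0.86 0.09 0.12 1; 0.01 -0.02 -0.01 0.86 0.09 0.11 1; 0.01 -0.02 -0.01 0.86 0.09 0.11 1; 0.01 -0.02 -0.01 0.86 0.09 0.11 1
0.01 -0.02 -0.01 0.86 0.09 0.11 1; 0.01 -0.02 -0.01 0.86 0.09 0.11 1; 0.01 -0.02 -0.01 0.86 0.10 0.11 1; 0.01 -0.02 -0.01 0.86 0.10 0.10 1; 0.01 -0.02 -0.01 0.86 0.10 0.10 1
0.01 -0.02 -0.01 0.86 0.10 0.10 1; 0.01 -0.02 -0.01 0.86 0.10 0.10 1; 0.01 -0.02 -0.01 0.86 0.10 0.10 1; 0.01 -0.02 -0.01 0.86 0.10 0.10 1; 0.01 -0.02 -0.01 0.86 0.10 0.09 1
0.01 -0.02 -0.01 0.86 0.10 0.09 1
```

```bash
python3 -m crank '0 0 0 0.4 0.05 0 1; 0 0 0 0.7 0.1 0 1; 0 0 0 0.85 0.1 0.05 1; 0 0 0 0.85 0.1 0.05 1; 0 0 0 0.85 0.1 0.05 1'
python3 -m crank '0 0 0 0.85 0.1 0.1 1; 0 0 0 0.85 0.1 0.1 1; 0 0 0 0.85 0.1 0.1 1; 0 0 0 0.85 0.1 0.1 1; 0 0 0 0.85 0.1 0.1 1'
python3 - <<'E'
from plan import *
P,Rt=scooppose([.577,.295,.105+.0037],.178)
plan(P+[0,0,.12],Rt,g=1,step=.8)
E
```

```text
time: 28.15
position: [0.5987, -0.1019, 0.3255]
tool_rot: [0.649, 0.76, 0.017, -0.011]
ft_force: [1.0, 0.1, -1.5]
grip_width: 0.0135
time: 28.78
position: [0.5818, 0.084, 0.3145]
tool_rot: [0.649, 0.761, 0.021, -0.014]
ft_force: [0.9, 0.2, -2.0]
grip_width: 0.0134
t 28.77 pos [0.5818 0.084  0.3145] q [-0.07  0.38  1.42  0.05  1.34 -0.24] w 0.0134 F [ 0.9  0.2 -2. ]
err mm world [  -4.8  211.  -104.5] rot deg tool [ 0.86 -2.76 -1.11]
0.02 -0.07 -0.03 0.64 0.08 0.36 1; 0.02 -0.07 -0.03 0.64 0.09 0.35 1; 0.02 -0.07 -0.03 0.64 0.09 0.35 1; 0.02 -0.07 -0.03 0.64 0.09 0.35 1; 0.02 -0.07 -0.03 0.64 0.09 0.34 1
0.02 -0.07 -0.03 0.65 0.10 0.34 1; 0.02 -0.07 -0.03 0.65 0.10 0.33 1; 0.02 -0.07 -0.03 0.65 0.10 0.33 1
```

```bash
python3 -m crank '0 -0.1 0 0.8 0.1 0.2 1; 0 -0.1 0 0.8 0.1 0.3 1; 0 -0.1 -0.05 0.8 0.1 0.35 1; 0 -0.1 -0.05 0.8 0.1 0.35 1; 0 -0.1 -0.05 0.7 0.1 0.35 1'
python3 -m crank '0 -0.1 -0.05 0.5 0.1 0.35 1; 0 -0.1 -0.05 0.35 0.05 0.3 1; 0 0 0 0.1 0 0.2 1; 0 0 0 0 0 0 1'
python3 - <<'E'
from plan import *
P,Rt=scooppose([.577,.295,.105+.0037],.178)
plan(P+[0,0,.06],Rt,g=1,step=.6)
E
```

```text
time: 29.4
position: [0.5659, 0.2544, 0.26]
tool_rot: [0.643, 0.765, 0.011, 0.001]
ft_force: [0.9, -1.0, -2.7]
grip_width: 0.0131
time: 29.9
position: [0.5582, 0.2977, 0.2253]
tool_rot: [0.639, 0.77, 0.005, 0.006]
ft_force: [-0.3, 0.4, -2.8]
grip_width: 0.0137
t 29.9 pos [0.5582 0.2977 0.2253] q [ 0.32  0.53  1.42 -0.    1.18  0.13] w 0.0137 F [-0.3  0.4 -2.8]
err mm world [ 18.8  -2.7 -75.3] rot deg tool [0.84 0.12 0.44]
0.04 0.01 0.02 -0.04 0.11 0.47 1; 0.04 0.01 0.02 -0.04 0.11 0.47 1; 0.04 0.01 0.02 -0.04 0.11 0.47 1; 0.04 0.01 0.02 -0.04 0.11 0.47 1
```

```bash
python3 -m crank '0.05 0 0 -0.05 0.2 0.4 1; 0.05 0 0 0 0.15 0.45 1; 0.05 0 0 0 0.1 0.45 1; 0.05 0 0 0 0.1 0.4 1; 0 0 0 0 0 0 1'
cat > vs.py <<'E'
from plan import *
import sys
o=robot.get_obs();Rc=R.from_quat(o['tool_rot']).as_matrix();h=np.array(o['position'])-HZ*Rc[:,2]
M=Rc@np.array([[0,1,0],[1,0,0],[0,0,-1]]); c=h-M[:,2]*.0037
P,Rt=scooppose([.577,.295,.105+.0037],.178)
plan(P+[0,0,float(sys.argv[2])],Rt,g=1,step=.4)
it=[(p@M.T+c,(0,0,255)) for p in scoop([0,0,0],0)]+[(box([.5715,.2937,.002],.18,(.19,.12,.004))[1],(0,255,255))]
print('bar',c.round(4))
T=shot('top');S=shot('side');n=sys.argv[1]
draw(T,it,n+'t',(90,110,220,240),4);draw(S,it,n+'s',(110,220,260,370),4)
a=cv2.imread(f'pics/{n}t.png');b=cv2.imread(f'pics/{n}s.png');b=cv2.resize(b,(a.shape[1],a.shape[0]));cv2.imwrite(f'pics/{n}.png',cv2.resize(np.hstack([a,b]),(800,400)))
E
python3 vs.py x1 0.02
```

```text
time: 30.52
position: [0.5838, 0.297, 0.1522]
tool_rot: [0.64, 0.768, -0.002, -0.0]
ft_force: [-0.6, -0.5, -1.5]
grip_width: 0.0135
t 30.52 pos [0.5838 0.297  0.1522] q [ 0.3   0.65  1.41 -0.    1.09  0.12] w 0.0135 F [-0.6 -0.5 -1.5]
err mm world [ -6.8  -2.  -42.2] rot deg tool [-0.24  0.15  0.2 ]
-0.02 0.01 0.01 -0.01 -0.06 0.35 1; -0.02 0.01 0.01 -0.01 -0.06 0.35 1; -0.02 0.01 0.01 -0.01 -0.06 0.35 1
bar [0.5839 0.2971 0.1672]
```

View pics/x1.png

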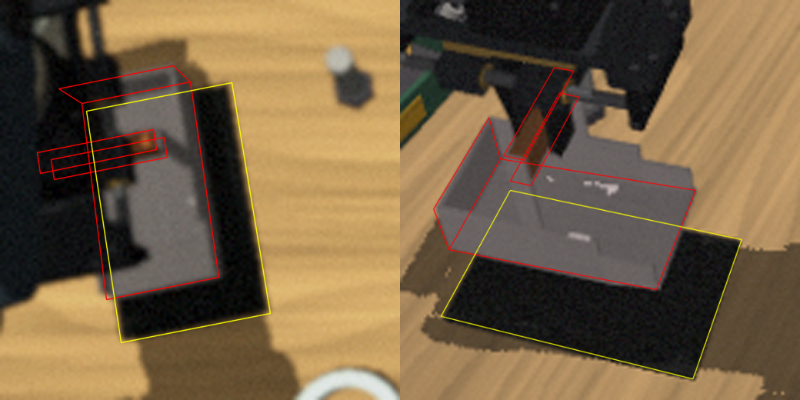

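```bash
python3 -m crank '0 0 0 0 -0.15 0.3 1; 0 0 0 0 -0.05 0.35 1; 0 0 0 0 -0.05 0.35 1; 0 0 0 0 0 0 1'
python3 vs.py x2 0.0
```

```text
time: 31.12
position: [0.5736, 0.2959, 0.1127]
tool_rot: [0.64, 0.769, -0.001, 0.001]
ft_force: [-0.9, -0.9, -2.0]
grip_width: 0.0134
t 31.12 pos [0.5736 0.2959 0.1127] q [ 0.3   0.69  1.47 -0.    0.99  0.12] w 0.0134 F [-0.9 -0.9 -2. ]
err mm world [  3.4  -0.9 -22.7] rot deg tool [0.02 0.11 0.26]
0.00 0.01 0.03 -0.02 0.04 0.28 1; 0.00 0.01 0.03 -0.02 0.04 0.28 1
bar [0.5736 0.2959 0.1277]
```

View pics/x2.png

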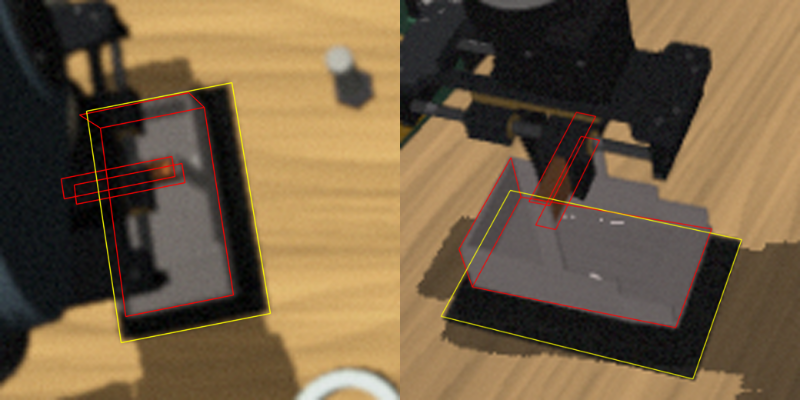

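```bash
python3 -m crank '0 0 0 0 0.1 0.2 1; 0 0 0 0 0.05 0.2 1; 0 0 0 0 0 0.1 1; 0 0 0 0 0 0 1'
python3 vs.py x3 0.0
```

```text
time: 31.72
position: [0.583, 0.2978, 0.0938]
tool_rot: [0.64, 0.769, 0.002, 0.003]
ft_force: [0.3, 0.1, -2.0]
grip_width: 0.013
t 31.73 pos [0.583  0.2978 0.0938] q [ 0.3   0.72  1.46 -0.    0.96  0.12] w 0.013 F [ 0.3  0.1 -2. ]
err mm world [-6.  -2.8 -3.8] rot deg tool [0.39 0.07 0.24]
0.08 0.01 0.05 -0.04 -0.16 0.09 1
bar [0.5829 0.2978 0.1088]
```

View pics/x3.png

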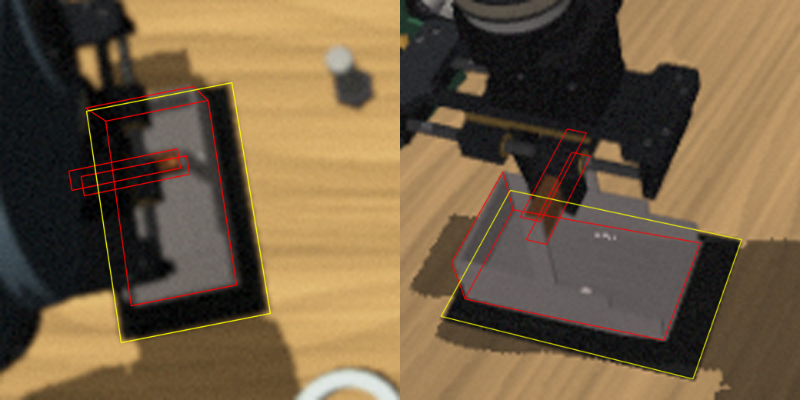

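Still ~4 mm up; shift back 6 mm in x, then down.

```bash
python3 -m crank '0.05 0 0 -0.05 -0.15 0 1; 0 0 0 0 0 0 1'
python3 vs.py x4 0.0
```

```text
time: 32.08
position: [0.5773, 0.2947, 0.0946]
tool_rot: [0.64, 0.769, 0.001, 0.001]
ft_force: [-0.0, 0.9, -2.5]
grip_width: 0.0138
t 32.08 pos [0.5773 0.2947 0.0946] q [ 0.3   0.71  1.48 -0.    0.95  0.12] w 0.0138 F [-0.   0.9 -2.5]
err mm world [-0.3  0.3 -4.6] rot deg tool [0.19 0.06 0.25]
0.04 0.01 0.05 0.01 -0.01 0.12 1
bar [0.5772 0.2947 0.1096]
```

```bash
python3 -m crank '0 0 0.05 0 0 0.1 1; 0 0 0 0 0 0 1'
python3 vs.py x5 0.0
```

```text
time: 32.42
position: [0.5783, 0.2951, 0.0908]
tool_rot: [0.642, 0.767, 0.002, 0.002]
ft_force: [-0.1, -0.0, -2.7]
grip_width: 0.0133
t 32.42 pos [0.5783 0.2951 0.0908] q [ 0.3   0.72  1.48 -0.    0.94  0.12] w 0.0133 F [-0.1 -0.  -2.7]
err mm world [-1.3 -0.1 -0.8] rot deg tool [ 0.31  0.05 -0.02]
0.06 0.01 0.00 0.00 -0.03 0.02 1
bar [0.5782 0.2951 0.1058]
```

View pics/x5.png

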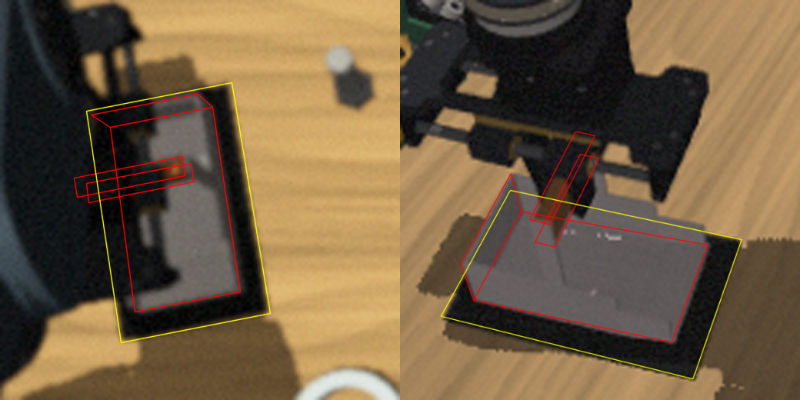

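```bash
python3 -m crank '0.05 0 0 0 -0.05 0.05 1; 0 0 0 0 0 0 1'
python3 -m crank '0 0 0 0 0 0.05 1; 0 0 0 0 0 0 1'
```

```text
time: 32.78
position: [0.5779, 0.295, 0.0902]
tool_rot: [0.642, 0.767, 0.002, 0.002]
ft_force: [-0.8, 0.5, -2.6]
grip_width: 0.0134
time: 33.02
position: [0.5779, 0.2949, 0.0903]
tool_rot: [0.641, 0.767, 0.002, 0.002]
ft_force: [0.7, 0.1, -3.4]
grip_width: 0.0137
```

```bash
python3 -m crank '0 0 0 0 0 0.1 1; 0 0 0 0 0 0 1'
python3 -m crank '0 0 0 0 0 0 0.6; 0 0 0 0 0 0 0.6; 0 0 0 0 0 0 0.4; 0 0 0 0 0 0 0'
python3 vs.py x6 0.0
```

```text
time: 33.28
position: [0.5784, 0.2948, 0.0907]
tool_rot: [0.641, 0.767, 0.002, 0.003]
ft_force: [-0.4, -0.4, -2.5]
grip_width: 0.0137
time: 33.78
position: [0.5788, 0.2949, 0.0897]
tool_rot: [0.641, 0.767, 0.002, 0.003]
ft_force: [0.5, -0.2, -0.2]
grip_width: 0.0291
t 33.77 pos [0.5788 0.2949 0.0897] q [ 0.3   0.72  1.48 -0.    0.94  0.12] w 0.0291 F [ 0.5 -0.2 -0.2]
err mm world [-1.8  0.1  0.3] rot deg tool [0.4  0.08 0.03]
0.08 0.02 0.01 0.01 -0.04 -0.01 1
bar [0.5786 0.2949 0.1047]
```

View pics/x6.png

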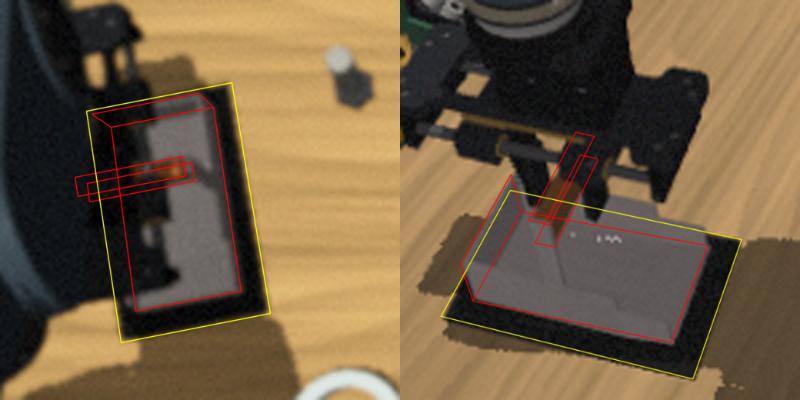

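Scoop stands level and free of the grip. Open fully, then withdraw upward.

```bash
python3 -m crank '0 0 0 0 0 0 -1; 0 0 0 0 0 0 -1; 0 0 0 0 0 0 -1; 0 0 0 0 0 0 -1; 0 0 0 0 0 0 -1'
python3 -m crank '0 0 0 0 0 -0.3 -1; 0 0 0 0 0 -0.7 -1; 0 0 0 0 0 -0.9 -1; 0 0 0 0 0 -0.9 -1; 0 0 0 0 0 -0.9 -1'
python3 -m crank '0 0 0 0.5 -0.7 -0.3 -1; 0 0 0 0.5 -0.7 -0.3 -1; 0 0 0 0.5 -0.7 -0.3 -1; 0 0 0 0.5 -0.7 0 -1; 0 0 0 0.5 -0.7 0 -1'
python3 - <<'E'
from plan import *
T=shot('top');S=shot('side')
it=[(P,(0,0,255)) for P in scoop([.578,.295,.105],.178)]+[(box([.5715,.2937,.002],.18,(.19,.12,.004))[1],(0,255,255))]
it+=[(P,(0,255,0)) for P in funnel([.541,-.275,.122],.8)]+[(circ([.541,-.275,z],r),(255,0,0)) for z,r in((.11,.048),(0,.046))]
draw(T,it,'zt',(90,80,460,270),2.1);draw(S,it,'zs',(110,60,360,370),1.9);draw(S,[],'zj',(265,90,325,190),6)
for n in 'glue_mid bolt_mid tape_mid carton_mid'.split():
    for p in (T,S):
        d=spotter.boxes_of(n,p); print(n,[w(p,x['at']).round(3) for x in d[:1]])
E
```

```text
time: 34.5
position: [0.5787, 0.2949, 0.0897]
tool_rot: [0.641, 0.767, 0.002, 0.003]
ft_force: [-0.6, -0.1, 0.3]
grip_width: 0.0835
time: 35.12
position: [0.5761, 0.2943, 0.2416]
tool_rot: [0.641, 0.767, -0.0, 0.001]
ft_force: [0.0, -0.1, 0.3]
grip_width: 0.0869
time: 35.75
position: [0.4214, 0.37, 0.2873]
tool_rot: [0.643, 0.766, 0.008, 0.005]
ft_force: [-1.1, -0.2, 0.5]
grip_width: 0.0869
glue_mid [array([ 0.654, -0.154,  0.068])]
glue_mid [array([0.396, 0.168, 0.03 ])]
bolt_mid [array([0.667, 0.153, 0.047])]
bolt_mid []
tape_mid [array([0.398, 0.151, 0.039])]
tape_mid [array([0.392, 0.167, 0.03 ])]
carton_mid [array([ 0.4  , -0.158,  0.043])]
carton_mid [array([ 0.4  , -0.136,  0.038])]
```

View pics/zt.png

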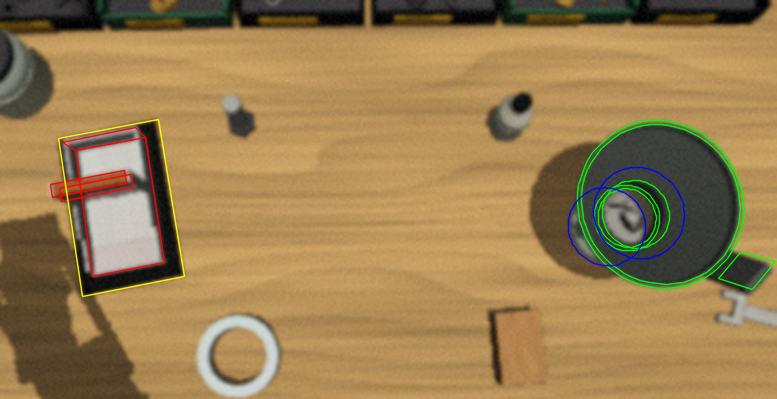

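View pics/zs.png

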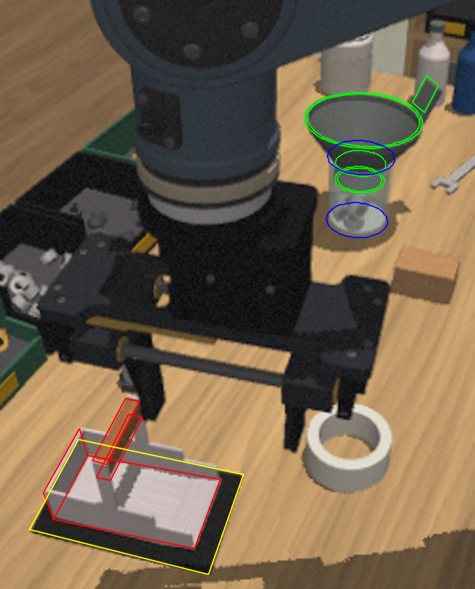

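View pics/zj.png

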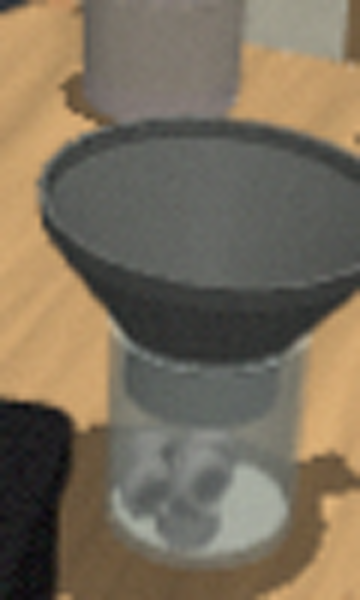

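```bash
python3 -c "
from rig import robot
print(robot.get_obs()['time']);print(robot.hand_in())"
```

```text
36.25
the job is handed in; nothing more can be done
None
```

I set the funnel in the jar and let go of it, then tipped the nuts through it. The empty scoop is back upright on its mat. I handed in at about 36 s of the 72 s allowed, with the gripper open and clear of everything.

What the last checks showed:
- **Funnel and jar:** both match their expected seated outlines in the top and side pictures to about 2 mm. The jar has not visibly moved.
- **Scoop:** it stands level and within a few mm of the middle of the mat. The last top picture shows it empty, and the force before I set it down was that of the empty scoop.
- **Nuts:** they lie in a heap in the jar. I could make out only three or four of the five, because they overlap behind the glass. None shows in the scoop, the funnel or on the table.
- **Bottle, bolt, tape and carton:** the top camera puts them where they started, to within 4 mm.
- **Disagreements:** in the last side view the spotter confused the bottle with the tape and missed the bolt, which was hidden behind the arm. For those two I relied on the top view.

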